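# Change over the legs on a vacuum hold-down bed and set its valve row

## Robot

A 7-joint arm with a two-finger parallel gripper is mounted at the origin on the work surface. World frame = base frame: x ahead of the robot, y to its left, z up, the work surface at z = 0. Lengths are in mm, angles in rad, forces in N, time in s.
With the tool pointing down it reaches from about 350 to 900 mm from the base axis. Payload 7.2 kg.
Tool frame: the origin (TCP) lies where the fingers leave the gripper's body, on its centre line; the fingertips stand 80 mm ahead of it and the grasp point (between the pads) lies 61 mm ahead of it (env.grasp_offset is the distance from the TCP to the grasp point, in mm); z points along the fingers, y is the line along which they close (so a half turn about z gives the same grasp; the last joint's range is limited). The gripper opens to 88 mm and grips with 3 to 60 N. Pads are 20 mm wide; open, the fingers measure 115 mm over their backs; the gripper's body (75 mm by 178 mm) begins 61 mm behind the grasp point.
Start: joints at [1.065, 0.411, -0.013, 1.596, 0.006, 1.134, -0.082], TCP at [264.956, -566.061, 302.653] pointing down, gripper open.
Joint ranges: [-2.95, 2.95], [-0.29, 1.99], [-1.47, 1.44], [0.14, 2.54], [-1.03, 4.17], [0.13, 1.85], [-2.86, 2.86]. Speed limits (rad/s): [2.39, 2.39, 3.01, 3.01, 3.14, 3.14, 3.14].

## Interface

Orientations are given as [roll, pitch, yaw] about the fixed x, y, z axes, in that order (R = Rz(yaw) Ry(pitch) Rx(roll)).
In Python, from plant import env gives the robot as it stands. The module is installed in compiled form; this text tells all that it offers.
- The arm moves only by the tool step_arm, never from a script. Its argument "deltas" is a list of rows, each an object of numbers: "dx", "dy", "dz": the shift along the tool's x, y, z in cm; "twist": the turn about the tool's z in rad; "grip": the finger opening in cm, from 0 to 8.78. A call has 1 to 5 rows; each row shifts and turns the commanded pose from where the row before left it, along the tool's axes as they then stand; what a row does not reach is not made up. A row lasts 1/10 s, in which the tool goes at most 50 mm and 8.59 degrees, less where a joint would pass 70% of its speed; a pose out of reach is approached as far as the arm can. A call is refused whole if a number of a shift passes 5 or a number of a turn 0.15, either way. A call with a gripper value outside its range is refused whole. The fingers move at their own pace and stop on an object; "force" is the grip in N (left out, the last holds). Time passes only in rows, so rows that do not move let the fingers close. It gives the time, the measured TCP pose, the force, the opening and the grip force at its end, in the units of the state.
- env.observe(): the state, without advancing time (a new reading comes with each control period).
- env.grab_frame(name): name is "scene" or "top" or "wrist"; returns the picture (420x560x3 uint8, red, green, blue); there is no depth.
- env.camera_model(name): a dict with "fx", "fy", "cx", "cy" (pixels), "dist" ([k1, k2, p1, p2, k3] as OpenCV has them; the pictures are not rectified), "rvec" (rotation vector, rad) and "tvec" (3), from world to camera coordinates, as OpenCV has them. Camera axes: x right, y down, z forward; pixel columns grow to the right and rows downward; lengths in mm; the calibration is good to about 2 mm. A picture is of the moment at which its call begins: read the wrist's pose just before it. camera_model takes no time and is no camera call; for the wrist camera it gives the pose at the moment of the call.
- env.job_done(): hands the job in; it is judged then, once.
The state is a dict: "t": time; "q": joint angles; "dq": joint speeds; "effort": joint torques, N m; "eef_pos": TCP position; "tool_rot": TCP orientation; "contact_force": force on the tool from outside, world axes, zero at the start; "ft_torque": the same for the moment, N m; "gripper_width": finger opening in mm; "finger_force": force on a finger pad.
Only numpy, scipy, OpenCV 4.12 (cv2) and the standard library are available. Lean on these libraries where they do the work, as an engineer would, in place of code of your own. Each camera call takes 0.05 s, during which the arm holds its last target. There are 200 camera calls.

## Task

Change over the vacuum sanding bed: shut the large main lever first, then put the pale sanded legs from the bed across the two bearers of the rest rack, and lay every dark varnished leg from the felt mat lengthways on a cup pair of its own, both cups fully covered. Set the row of small valve levers so that each pair carrying a dark leg is open (lever towards the cups) and each empty pair is shut (lever towards the robot). Only when all that is done open the main lever again; leave the other things on the bench where they are.

Things in the scene. Friction and masses are not known exactly. Their poses are not given: they have to be found in the camera images.
- blank1_mid (a point): centre of a leg still to be sanded, lying on the felt mat (dark old varnish): a turned wooden leg 190 mm long with square 40 x 40 mm ends and its middle 56 mm turned down to 22 mm thick; 0.2 kg; x along its length. Any of the four sides may be down. Two or three of blank1 to blank3 are present.
- blank2_mid (a point): centre of a leg still to be sanded, lying on the felt mat (dark old varnish): a turned wooden leg 190 mm long with square 40 x 40 mm ends and its middle 56 mm turned down to 22 mm thick; 0.2 kg; x along its length. Any of the four sides may be down. Two or three of blank1 to blank3 are present.
- blank3_mid (a point): centre of a leg still to be sanded, lying on the felt mat (dark old varnish): a turned wooden leg 190 mm long with square 40 x 40 mm ends and its middle 56 mm turned down to 22 mm thick; 0.2 kg; x along its length. Any of the four sides may be down. Two or three of blank1 to blank3 are present.
- sanded1_mid (a point): centre of a leg already sanded (bare pale wood), left lying loose on the cups of the bed: same 190 mm leg with 40 x 40 mm ends and 22 mm thick middle (56 mm long); x along its length. Two or three of sanded1 to sanded4 are present.
- sanded2_mid (a point): centre of a leg already sanded (bare pale wood), left lying loose on the cups of the bed: same 190 mm leg with 40 x 40 mm ends and 22 mm thick middle (56 mm long); x along its length. Two or three of sanded1 to sanded4 are present.
- sanded3_mid (a point): centre of a leg already sanded (bare pale wood), left lying loose on the cups of the bed: same 190 mm leg with 40 x 40 mm ends and 22 mm thick middle (56 mm long); x along its length. Two or three of sanded1 to sanded4 are present.
- sanded4_mid (a point): centre of a leg already sanded (bare pale wood), left lying loose on the cups of the bed: same 190 mm leg with 40 x 40 mm ends and 22 mm thick middle (56 mm long); x along its length. Two or three of sanded1 to sanded4 are present.
- station1 (a point): cup pair 1 of the vacuum bed (pairs 75 mm apart along y, 1 at the robot's left, +y): point midway between its two cups at the height of their tops, 50 mm above the bench; axes those of the bed. Its two rubber cups, 22 mm across, stand 57 mm either side of this point along x, under the square ends of a leg laid right. x points from the valve row to the cups, away from the robot; z up.
- station2 (a point): cup pair 2 of the vacuum bed (pairs 75 mm apart along y, 1 at the robot's left, +y): point midway between its two cups at the height of their tops, 50 mm above the bench; axes those of the bed. A leg laid right lies along x, its centre 20 mm above this point, and covers both cups.
- station3 (a point): cup pair 3 of the vacuum bed (pairs 75 mm apart along y, 1 at the robot's left, +y): point midway between its two cups at the height of their tops, 50 mm above the bench; axes those of the bed. The cups stand on two aluminium beams along y, 36 mm wide and 330 mm long, tops 12 mm below the cup tops.
- station4 (a point): cup pair 4 of the vacuum bed (pairs 75 mm apart along y, 1 at the robot's left, +y): point midway between its two cups at the height of their tops, 50 mm above the bench; axes those of the bed. Between the two beams it is open down to the base board, 18 mm above the bench.
- valve1 (a joint): small lever valve of cup pair 1; 0 = shut (leans 0.4 rad from the upright to -x of the bed, to the robot), 0.8 rad = open (leans 0.4 rad to +x, to the cups). It is 55 mm long from pivot to tip and ends in a black paddle 14 mm wide (y), 10 mm thick, 36 mm long; tip 113 mm above the bench at either end.
- valve2 (a joint): small lever valve of cup pair 2; 0 = shut (leans 0.4 rad from the upright to -x of the bed, to the robot), 0.8 rad = open (leans 0.4 rad to +x, to the cups). A snap lever: pushed past the upright (0.4) it springs over by itself and stays; about 1 N at the tip moves it. It starts in either position.
- valve3 (a joint): small lever valve of cup pair 3; 0 = shut (leans 0.4 rad from the upright to -x of the bed, to the robot), 0.8 rad = open (leans 0.4 rad to +x, to the cups). The housings under the levers reach 62 mm above the bench.
- valve4 (a joint): small lever valve of cup pair 4; 0 = shut (leans 0.4 rad from the upright to -x of the bed, to the robot), 0.8 rad = open (leans 0.4 rad to +x, to the cups). A small vacuum gauge stands 30 mm beyond valve1 in +y, up to 87 mm above the bench.
- main (a joint): main lever valve, the large lever at the -y end of the row: 0 = shut, 0.8 rad = open (as it starts), same directions and snap action as the small ones, 1 to 2 N at the tip; 75 mm long from pivot to tip, paddle 24 mm wide (y), 10 mm thick, 36 mm long, tip 131 mm above the bench at either end
- main_pivot (a point): pivot of the main lever, 62 mm above the bench, fixed on the bed, axes of the bed. All levers stand in one row along y: the pivot of valve4 is 65 mm from this point in +y, those of valve3, valve2, valve1 40 mm further each, all at this height. The row lies 150 mm before the station points in -x.
- rack_mid (a point): centre of the rest rack at the height of its two bearers' tops, 45 mm above the bench. Bearers: timber strips 25 mm wide, 240 mm long along x, 55 mm either side along y. Legs rest across both, along y, centre 20 mm above this point, up to three side by side along x. Rack and felt mat (270 x 200 x 4 mm) stand either side of the bed and may swap sides.
- sanding_block: bystander: cork sanding block, 110 x 65 x 31 mm; origin at the underside
- tape_roll: bystander: roll of masking tape lying flat, 90 mm across, 25 mm high; origin at the underside
- paint_brush: bystander: paint brush lying flat, 200 mm long; origin at the underside
- wax_jar: bystander: jar of wax, 72 mm across, 70 mm high; origin at the underside
- scraper: bystander: paint scraper lying flat, about 200 mm long, 24 mm wooden handle; origin at the underside
Not all that is in view belongs to the job. What is shaped like the part that bears sanded1_mid but pink is not meant.

How it is judged (in metres and radians):
On the way, in this order (a step that is already met when the one before it is completed fails the run):
1. the main lever is shut while the sanded legs are still at the bed (value of joint main below 0.2 rad and horizontal distance between sanded1_mid and station1 below 0.08 m and z of sanded1_mid in the frame of station1 below 0.05 m and horizontal distance between sanded2_mid and station2 below 0.08 m and z of sanded2_mid in the frame of station2 below 0.05 m and horizontal distance between sanded3_mid and station3 below 0.08 m and z of sanded3_mid in the frame of station3 below 0.05 m and horizontal distance between sanded4_mid and station4 below 0.08 m and z of sanded4_mid in the frame of station4 below 0.05 m), for 0.1 s.
2. sanded legs on the rack, every dark leg on a cup pair, small valves open at loaded pairs and shut at empty pairs (x of blank1_mid in the frame of station1 between -0.018 and 0.018 m and z of blank1_mid in the frame of station1 between 0.014 and 0.026 m and angle between the x axis of each of blank1_mid, blank2_mid, blank3_mid and the x axis of station1, either way round below 0.1 rad and ((y of blank1_mid in the frame of station1 between -0.009 and 0.009 m and value of joint valve1 above 0.6 rad) or (y of blank1_mid in the frame of station2 between -0.009 and 0.009 m and value of joint valve2 above 0.6 rad) or (y of blank1_mid in the frame of station3 between -0.009 and 0.009 m and value of joint valve3 above 0.6 rad) or (y of blank1_mid in the frame of station4 between -0.009 and 0.009 m and value of joint valve4 above 0.6 rad)) and x of blank2_mid in the frame of station1 between -0.018 and 0.018 m and z of blank2_mid in the frame of station1 between 0.014 and 0.026 m and ((y of blank2_mid in the frame of station1 between -0.009 and 0.009 m and value of joint valve1 above 0.6 rad) or (y of blank2_mid in the frame of station2 between -0.009 and 0.009 m and value of joint valve2 above 0.6 rad) or (y of blank2_mid in the frame of station3 between -0.009 and 0.009 m and value of joint valve3 above 0.6 rad) or (y of blank2_mid in the frame of station4 between -0.009 and 0.009 m and value of joint valve4 above 0.6 rad)) and x of blank3_mid in the frame of station1 between -0.018 and 0.018 m and z of blank3_mid in the frame of station1 between 0.014 and 0.026 m and ((y of blank3_mid in the frame of station1 between -0.009 and 0.009 m and value of joint valve1 above 0.6 rad) or (y of blank3_mid in the frame of station2 between -0.009 and 0.009 m and value of joint valve2 above 0.6 rad) or (y of blank3_mid in the frame of station3 between -0.009 and 0.009 m and value of joint valve3 above 0.6 rad) or (y of blank3_mid in the frame of station4 between -0.009 and 0.009 m and value of joint valve4 above 0.6 rad)) and (value of joint valve1 below 0.2 rad or y of blank1_mid in the frame of station1 between -0.009 and 0.009 m or y of blank2_mid in the frame of station1 between -0.009 and 0.009 m or y of blank3_mid in the frame of station1 between -0.009 and 0.009 m) and (value of joint valve2 below 0.2 rad or y of blank1_mid in the frame of station2 between -0.009 and 0.009 m or y of blank2_mid in the frame of station2 between -0.009 and 0.009 m or y of blank3_mid in the frame of station2 between -0.009 and 0.009 m) and (value of joint valve3 below 0.2 rad or y of blank1_mid in the frame of station3 between -0.009 and 0.009 m or y of blank2_mid in the frame of station3 between -0.009 and 0.009 m or y of blank3_mid in the frame of station3 between -0.009 and 0.009 m) and (value of joint valve4 below 0.2 rad or y of blank1_mid in the frame of station4 between -0.009 and 0.009 m or y of blank2_mid in the frame of station4 between -0.009 and 0.009 m or y of blank3_mid in the frame of station4 between -0.009 and 0.009 m) and x of sanded1_mid in the frame of rack_mid between -0.11 and 0.11 m and y of sanded1_mid in the frame of rack_mid between -0.035 and 0.035 m and z of sanded1_mid in the frame of rack_mid between 0.012 and 0.028 m and angle between the x axis of each of sanded1_mid, sanded2_mid, sanded3_mid, sanded4_mid and the y axis of rack_mid, either way round below 0.3 rad and x of sanded2_mid in the frame of rack_mid between -0.11 and 0.11 m and y of sanded2_mid in the frame of rack_mid between -0.035 and 0.035 m and z of sanded2_mid in the frame of rack_mid between 0.012 and 0.028 m and x of sanded3_mid in the frame of rack_mid between -0.11 and 0.11 m and y of sanded3_mid in the frame of rack_mid between -0.035 and 0.035 m and z of sanded3_mid in the frame of rack_mid between 0.012 and 0.028 m and x of sanded4_mid in the frame of rack_mid between -0.11 and 0.11 m and y of sanded4_mid in the frame of rack_mid between -0.035 and 0.035 m and z of sanded4_mid in the frame of rack_mid between 0.012 and 0.028 m), for 0.2 s.
3. after that, the main lever is opened again (value of joint main above 0.6 rad), for 0.2 s.
At the end, for the whole second after the job is handed in: Dark legs flat on cup pairs: 18 mm along, 9 mm across, 6 mm high, 0.1 rad; their valves open (over 0.6), the other small valves shut (under 0.2); sanded legs flat across both rack bearers (35 mm across, 110 mm along, 0.3 rad); main lever open (over 0.6) (all of step 2 and value of joint main above 0.6 rad); the robot touches nothing.
It fails at once if one of the bystanders is moved by more than 40 mm (distance of any of sanding_block, tape_roll, paint_brush, wax_jar, scraper from where it was at the start of the episode above 0.04 m).
Of blank1, blank2, blank3 only 2 to 3 are there at a start; the rules pass over those that are not, and their reading is None.
Of sanded1, sanded2, sanded3, sanded4 only 2 to 3 are there at a start; the rules pass over those that are not, and their reading is None.
At some moment in a run one of blank1, blank2, blank3, sanded1, sanded2, sanded3, sanded4 may be knocked a few centimetres aside while the robot is not near it.
Once in a run the grip may slacken for a moment while it holds something.
It also fails if it takes over 210 s, if anything falls off the work surface, if the arm or the gripper's body presses on something with over 40 N, if the wrist force passes 120 N, or if a joint passes its speed limit or range.

## Working session

There is one attempt and no reset: what is moved stays moved. The work goes in short steps, Python scripts to look and compute and a tool call to move; the robot and the scene stay as the last step left them, time stands still between calls to the robot, and variables do not carry over. Pictures are saved under pics/ and viewed, at most 18 in all, crops included, and the job is handed in when it is done.

Besides the shell and the picture viewer there is one more tool, called after ">>>" by a JSON object that holds its "api" and its "payload". step_arm: Moves the arm, as the interface text tells. Its arguments: {"type":"object","properties":{"deltas":{"type":"array","items":{"type":"object","properties":{"dx":{"type":"number"},"dy":{"type":"number"},"dz":{"type":"number"},"twist":{"type":"number"},"grip":{"type":"number"}}}},"force":{"type":"number"}},"required":["deltas"]}

```bash
mkdir -p pics; ls; cat > h.py <<'E'
import numpy as np, cv2, json
from plant import env
def snap(n,fn):
    m=env.camera_model(n); im=env.grab_frame(n); cv2.imwrite('pics/'+fn,im[:,:,::-1]); 
    return im,m
def cam(m):
    K=np.array([[m['fx'],0,m['cx']],[0,m['fy'],m['cy']],[0,0,1.]]);R=cv2.Rodrigues(np.array(m['rvec'],float))[0]
    return K,np.array(m['dist'],float),R,np.array(m['tvec'],float).reshape(3)
def ray(m,px,z):
    K,d,R,t=cam(m);p=cv2.undistortPoints(np.array(px,float).reshape(-1,1,2),K,d).reshape(-1,2)
    D=np.c_[p,np.ones(len(p))]@R; C=-R.T@t
    return C+D*((z-C[2])/D[:,2])[:,None]
def proj(m,P):
    K,d,R,t=cam(m);return cv2.projectPoints(np.array(P,float).reshape(-1,1,3),np.array(m['rvec'],float),t,K,d)[0].reshape(-1,2)
E
python3 - <<'E'
from h import *
a,m=snap('top','top0.png');b,m2=snap('scene','scene0.png')
print(m,m2);o=env.observe();print(o)
E
```

```text
pics
{'fx': 450.2940762589864, 'fy': 450.2940762589864, 'cx': 273.6858318226252, 'cy': 214.20923381650147, 'dist': array([-0.15313798,  0.        ,  0.        ,  0.        ,  0.        ]), 'rvec': array([ 2.10735426, -2.16204687,  0.15658406]), 'tvec': array([  27.03855532,  506.05685123, 1228.41101234])} {'fx': 482.4949883919587, 'fy': 482.4949883919587, 'cx': 276.5544809761091, 'cy': 209.75830775966483, 'dist': array([0.03120392, 0.        , 0.        , 0.        , 0.        ]), 'rvec': array([ 1.19442308,  2.08117554, -1.10376873]), 'tvec': array([ 218.24603269, -168.66656515, 1622.31986557])}
{'t': 0.1, 'q': array([ 1.06480681,  0.41180733, -0.01274277,  1.5969332 ,  0.00559847,
        1.13432703, -0.08218459]), 'dq': array([-3.78775763e-04, -3.41129214e-03, -9.23168731e-04, -1.05139772e-03,
       -1.14437108e-03,  2.10922370e-03, -7.00344244e-05]), 'effort': array([ 3.58100595e-03, -5.89098501e+01,  6.44567795e-01, -2.91712117e+01,
       -5.36754203e-02,  1.44633476e-02,  9.72771022e-05]), 'eef_pos': array([ 264.80642169, -565.75521339,  301.91189022]), 'tool_rot': array([-3.14015600e+00,  8.80479012e-05,  4.37856611e-01]), 'contact_force': array([-1.83939498,  0.21519477, -1.06863564]), 'ft_torque': array([ 0.01251081,  0.00190468, -0.01532418]), 'finger_force': 0.0, 'gripper_width': 88.03379164949645}
```

View pics/top0.png

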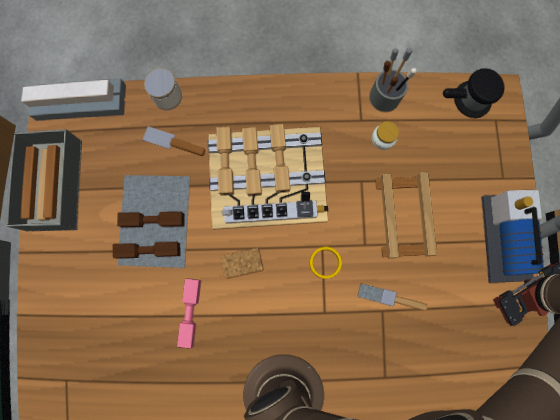

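View pics/scene0.png

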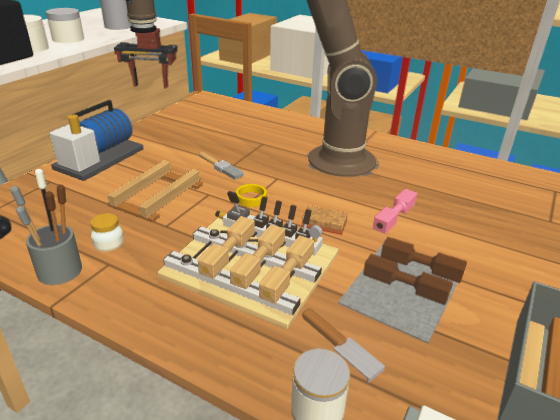

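The top view shows the bed at (268,177) with pale legs on pairs 1-3 and pair 4 empty. Two dark legs lie on the mat at (150,219) and (146,250). The rack is at (409,215) and the pink decoy at (188,313). I'll zoom in and measure next.

```bash
python3 - <<'E'
from h import *
im=cv2.imread('pics/top0.png');m=env.camera_model('top')
c=im[110:240,195:345];cv2.imwrite('pics/c0.png',cv2.resize(c,None,fx=5,fy=5,interpolation=cv2.INTER_CUBIC)[:600])
hsv=cv2.cvtColor(im,cv2.COLOR_BGR2HSV)
# dark legs on mat
mk=((im.sum(2)<150)).astype(np.uint8);mk[:, :105]=0;mk[:,195:]=0;mk[:170]=0;mk[275:]=0
n,l,s,ce=cv2.connectedComponentsWithStats(mk)
for i in range(1,n):
    if s[i,4]>100:
        pts=np.argwhere(l==i)[:,::-1]; r=cv2.minAreaRect(pts.astype(np.float32)); w=ray(m,cv2.boxPoints(r),40)
        print(s[i],ce[i].round(1),r,w.round(0).tolist(),w.mean(0).round(1))
print('pink',ray(m,[[188,313]],30))
print('rack corners',ray(m,[[388,177],[428,175],[393,255],[432,253]],45).round(0))
for n,p in dict(block=[242,263],tape=[326,263],scr=[392,297],brush=[174,141],jar=[385,136]).items(): print(n,ray(m,[p],15).round(0))
print('board',ray(m,[[208,134],[322,128],[327,221],[212,227]],18).round(0))
E
```

```text
[118 212  66  15 537] [151.7 219.1] ((150.5, 219.0), (14.0, 65.0), 90.0) [[525.0, 463.0, 40.0], [520.0, 272.0, 40.0], [480.0, 271.0, 40.0], [484.0, 462.0, 40.0]] [502.1 367.1  40. ]
[113 242  67  16 497] [146.3 249.8] ((146.0830078125, 249.90943908691406), (13.639287948608398, 66.37207794189453), 87.51044464111328) [[431.0, 477.0, 40.0], [435.0, 283.0, 40.0], [397.0, 281.0, 40.0], [392.0, 474.0, 40.0]] [413.9 378.7  40. ]
pink [[235.94051664 259.67370861  30.        ]]
rack corners [[ 605. -316.   45.]
 [ 609. -435.   45.]
 [ 382. -316.   45.]
 [ 383. -429.   45.]]
block [[373. 108.  15.]]
tape [[ 367. -130.   15.]]
scr [[ 265. -314.   15.]]
brush [[740. 307.  15.]]
jar [[ 738. -324.   15.]]
board [[ 757.  204.   18.]
 [ 766. -136.   18.]
 [ 486. -138.   18.]
 [ 478.  192.   18.]]
```

View pics/c0.png

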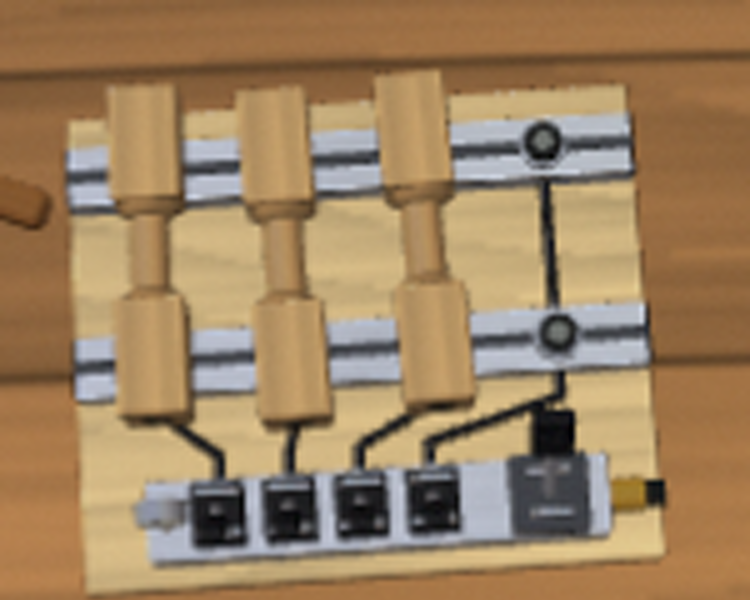

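```bash
python3 - <<'E'
from h import *
m=env.camera_model('top')
p=lambda a:[195+a[0]/5,110+a[1]/5]
w=ray(m,[p((541,142)),p((557,331))],50);print(w,w.mean(0))
d=(w[0]-w[1])[:2];yaw=np.arctan2(d[1],d[0]);print('len',np.hypot(*d),'yaw',yaw)
b=ray(m,[p((68,178)),p((632,143)),p((77,372)),p((648,332))],38);print(b.round(0));
for i in (0,2):
  e=b[i]-b[i+1];print('yaw beam',np.arctan2(-e[0],e[1]))
legs=[[(142,87),(155,420)],[(270,88),(297,420)],[(408,72),(440,402)]]
for l in legs:
  q=ray(m,[p(l[0]),p(l[1])],90);e=q[0]-q[1];print('leg',q.mean(0).round(1),np.hypot(e[0],e[1]).round(0),np.arctan2(e[1],e[0]).round(3))
sc=cv2.imread('pics/scene0.png')[180:300,200:350];cv2.imwrite('pics/c1.png',cv2.resize(sc,None,fx=5,fy=5,interpolation=cv2.INTER_CUBIC))
E
```

```text
[[723.92117676 -76.53464026  50.        ]
 [611.5670531  -81.41510801  50.        ]] [667.74411493 -78.97487414  50.        ]
len 112.46007322529437 yaw 0.04341097096278679
[[ 714.  199.   38.]
 [ 726. -130.   38.]
 [ 598.  193.   38.]
 [ 613. -134.   38.]]
yaw beam 0.035162246264751604
yaw beam 0.043867145203328475
leg [653.9 145.8  90. ] 192.0 0.034
leg [651.3  70.9  90. ] 191.0 0.063
leg [658.8  -7.1  90. ] 191.0 0.066
```

View pics/c1.png

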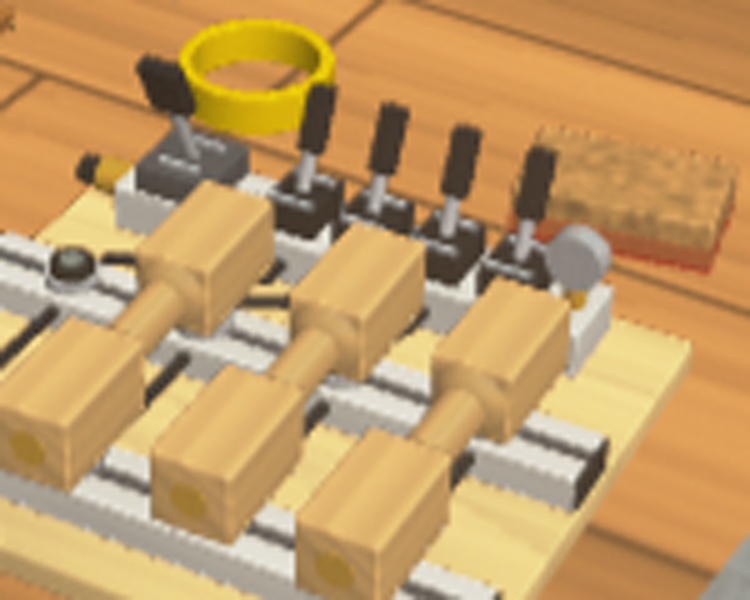

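```bash
cat >> h.py <<'E'
YAW=0.04;S4=np.array([667.7,-79.0]);UX=np.array([np.cos(YAW),np.sin(YAW)]);UY=np.array([-UX[1],UX[0]])
def bed(x,y): return S4+x*UX+y*UY   # station k: (0,75*(4-k)); valves x=-150
def tobed(p): d=np.asarray(p)[...,:2]-S4; return np.c_[d@UX,d@UY]
def plan(x,y,z,yaw):
    o=env.observe();p=np.array(o['eef_pos']);a=o['tool_rot'][2];e=np.array([x,y,z])-p
    dy=(yaw-a+np.pi)%(2*np.pi)-np.pi
    c,s=np.cos(yaw),np.sin(yaw)
    print('t',round(o['t'],1),'pos',p.round(1),'yaw',round(a,3),'| twist first',round(-dy,3),'then cm dx %.2f dy %.2f dz %.2f'%((c*e[0]+s*e[1])/10,(s*e[0]-c*e[1])/10,-e[2]/10))
E
python3 - <<'E'
from h import *
m=env.camera_model('top');p=lambda a:[195+a[0]/5,110+a[1]/5]
print(tobed(ray(m,[p(a) for a in [(218,512),(290,508),(361,503),(434,498),(549,495)]],62)).round(1))
print('main paddle face', tobed(ray(m,[p((553,428))],115)))
yb=-0 
x,y=bed(-95,4);print(x,y)
plan(x,y,250,.04)
E
```

```text
[[-149.2  196.2]
 [-149.6  156.1]
 [-149.5  116.7]
 [-149.4   76.1]
 [-151.9   12.4]]
main paddle face [[-124.71810132   11.13134633]]
572.6160325304606 -78.80218632108632
t 0.1 pos [ 264.8 -565.8  301.9] yaw 0.438 | twist first 0.398 then cm dx 32.70 dy -47.43 dz 5.19
```

>>> {"api": "step_arm", "payload": {"deltas": [{"twist": 0.134,"grip": 0},{"twist": 0.134,"grip": 0},{"twist": 0.13,"grip": 0}], "force": 20}}

```text
validation failed for argument at $.de...
```

>>> {"api": "step_arm", "payload": {"deltas": [{"dx": 2.2,"dy": -3.2},{"dx": 2.2,"dy": -3.2},{"dx": 2.2,"dy": -3.2},{"dx": 2.2,"dy": -3.2},{"dx": 2.2,"dy": -3.2}]}}

```text
validation failed for argument at $.de...
```

>>> {"api": "step_arm", "payload": {"deltas": [{"dx": 2.2,"dy": -3.2},{"dx": 2.2,"dy": -3.2},{"dx": 2.2,"dy": -3.2},{"dx": 2.2,"dy": -3.2},{"dx": 2.2,"dy": -3.2}]}}

```text
validation failed for argument at $.de...
```

>>> {"api": "step_arm", "payload": {"deltas": [{"dx": 2.2,"dy": -3.2},{"dx": 2.2,"dy": -3.2},{"dx": 2.2,"dy": -3.2},{"dx": 2.2,"dy": -3.2},{"dx": 1.9,"dy": -3.4},{"dx": 0}]}}

```text
validation failed for argument at $.de...
```

```bash
python3 -c "
from h import *
plan(*bed(-95,11.5),183,.04)"
```

```text
t 0.1 pos [ 264.8 -565.8  301.9] yaw 0.438 | twist first 0.398 then cm dx 32.70 dy -48.18 dz 11.89
```

>>> {"api": "step_arm", "payload": {"deltas": [{"dx": 0,"dy": 0,"dz": 0,"twist": 0.134,"grip": 0},{"dx": 0,"dy": 0,"dz": 0,"twist": 0.134,"grip": 0},{"dx": 0,"dy": 0,"dz": 0,"twist": 0.13,"grip": 0}], "force": 20}}

```text
t: 0.4
eef_pos: [264.8, -565.9, 302.2]
tool_rot: [-3.141, 0.0, 0.034]
contact_force: [-0.4, -0.1, -0.3]
gripper_width: 67.3
finger_force: 0.0
```

>>> {"api": "step_arm", "payload": {"deltas": [{"dx": 2.2,"dy": -3.2,"dz": 0,"twist": 0,"grip": 0},{"dx": 2.2,"dy": -3.2,"dz": 0,"twist": 0,"grip": 0},{"dx": 2.2,"dy": -3.2,"dz": 0,"twist": 0,"grip": 0},{"dx": 2.2,"dy": -3.2,"dz": 0,"twist": 0,"grip": 0},{"dx": 2.2,"dy": -3.2,"dz": 0,"twist": 0,"grip": 0}]}}

```text
t: 0.9
eef_pos: [369.0, -400.3, 302.4]
tool_rot: [-3.141, 0.0, 0.04]
contact_force: [1.4, -0.5, -0.6]
gripper_width: 27.5
finger_force: 0.0
```

>>> {"api": "step_arm", "payload": {"deltas": [{"dx": 2.2,"dy": -3.2,"dz": 0,"twist": 0,"grip": 0},{"dx": 2.2,"dy": -3.2,"dz": 0,"twist": 0,"grip": 0},{"dx": 2.2,"dy": -3.2,"dz": 0,"twist": 0,"grip": 0},{"dx": 2.2,"dy": -3.2,"dz": 0,"twist": 0,"grip": 0},{"dx": 2.2,"dy": -3.2,"dz": 0,"twist": 0,"grip": 0}]}}

```text
t: 1.4
eef_pos: [472.5, -236.1, 302.5]
tool_rot: [-3.142, 0.0, 0.04]
contact_force: [1.0, 0.0, -0.2]
gripper_width: 0.9
finger_force: 0.0
```

>>> {"api": "step_arm", "payload": {"deltas": [{"dx": 2.2,"dy": -3.2,"dz": 0,"twist": 0,"grip": 0},{"dx": 2.2,"dy": -3.2,"dz": 0,"twist": 0,"grip": 0},{"dx": 2.2,"dy": -3.2,"dz": 0,"twist": 0,"grip": 0},{"dx": 2.2,"dy": -3.4,"dz": 0,"twist": 0,"grip": 0},{"dx": 1.9,"dy": -3.2,"dz": 0,"twist": 0,"grip": 0}]}}

```text
t: 1.9
eef_pos: [573.1, -69.7, 302.3]
tool_rot: [-3.141, 0.0, 0.04]
contact_force: [1.2, -0.5, 0.1]
gripper_width: 0.4
finger_force: 0.0
```

>>> {"api": "step_arm", "payload": {"deltas": [{"dx": 0,"dy": 0,"dz": 4,"twist": 0,"grip": 0},{"dx": 0,"dy": 0,"dz": 4,"twist": 0,"grip": 0},{"dx": 0,"dy": 0,"dz": 3.8,"twist": 0,"grip": 0},{"dx": 0,"dy": 0,"dz": 0,"twist": 0,"grip": 0}]}}

```text
t: 2.3
eef_pos: [569.4, -71.2, 179.6]
tool_rot: [-3.14, 0.01, 0.04]
contact_force: [-0.3, 0.9, 0.0]
gripper_width: 0.3
finger_force: 0.0
```

```bash
python3 -c "
from h import *
plan(*bed(-95,11.5),183,.04)
plan(*bed(-150,11.5),183,.04)
snap('wrist','w0.png');a,m=snap('scene','s1.png');cv2.imwrite('pics/s1c.png',cv2.resize(cv2.imread('pics/s1.png')[130:300,170:380],None,fx=3.5,fy=3.5))"
```

```text
t 2.3 pos [569.4 -71.2 179.6] yaw 0.04 | twist first 0.0 then cm dx 0.29 dy 0.03 dz -0.34
t 2.3 pos [569.4 -71.2 179.6] yaw 0.04 | twist first 0.0 then cm dx -5.21 dy 0.03 dz -0.34
```

View pics/s1c.png

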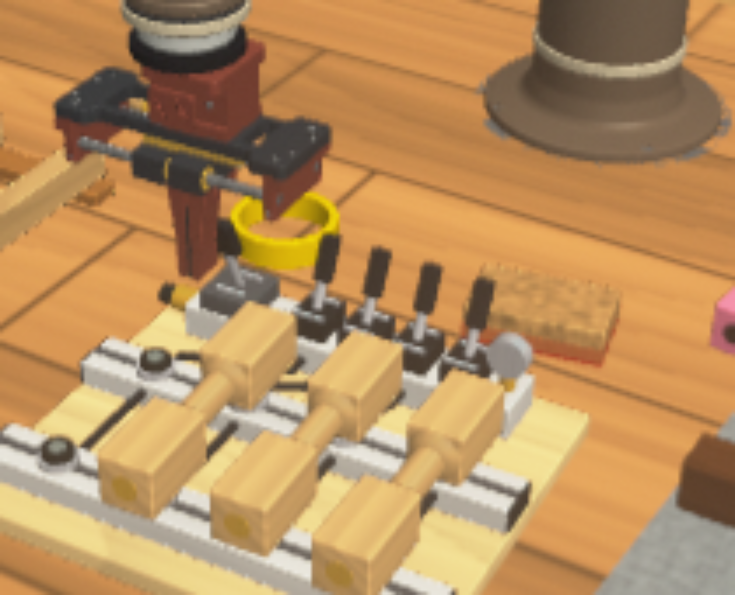

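The finger stands on the cup side of the main paddle at (195,270), and the paddle itself is at (230,237). Now I'll push the lever towards the robot.

>>> {"api": "step_arm", "payload": {"deltas": [{"dx": -1.5,"dy": 0,"dz": 0,"twist": 0,"grip": 0},{"dx": -1.5,"dy": 0,"dz": 0,"twist": 0,"grip": 0},{"dx": -1.5,"dy": 0,"dz": 0,"twist": 0,"grip": 0},{"dx": -0.8,"dy": 0,"dz": 0,"twist": 0,"grip": 0},{"dx": 0,"dy": 0,"dz": 0,"twist": 0,"grip": 0}]}}

```text
t: 2.9
eef_pos: [519.8, -73.8, 186.6]
tool_rot: [3.141, -0.003, 0.039]
contact_force: [0.1, -0.7, -1.5]
gripper_width: 0.3
finger_force: 0.0
```

```bash
python3 -c "
from h import *
plan(*bed(-150,11.5),183,.04)
a,m=snap('scene','s2.png');cv2.imwrite('pics/s2c.png',cv2.resize(cv2.imread('pics/s2.png')[160:270,200:330],None,fx=3,fy=3))"
```

```text
t 2.9 pos [519.8 -73.8 186.6] yaw 0.039 | twist first -0.001 then cm dx -0.24 dy -0.04 dz 0.36
```

View pics/s2c.png

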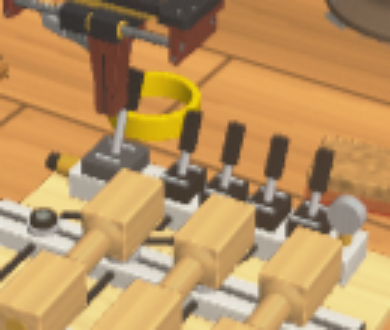

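```bash
python3 - <<'E'
from h import *
m=env.camera_model('scene')
f=lambda x,y,z:((proj(m,[[*bed(x,y),z]])[0]-[200,160])*3).round(0)
print('main shut tip',f(-179,11.5,131),'open',f(-121,11.5,131),'pivot',f(-150,11.5,62))
for y in (76.3,196.3): print('v shut',f(-171.4,y,113),'open',f(-128.6,y,113),'pivot',f(-150,y,62))
print('fingertip',f(-150,11.5,106))
E
```

```text
main shut tip [129.  65.] open [93. 97.] pivot [113. 150.]
v shut [192. 108.] open [167. 132.] pivot [180. 171.]
v shut [324. 146.] open [302. 173.] pivot [310. 212.]
fingertip [112. 106.]
```

The main lever tip is now where "shut" projects to, and all the small levers are shut. Next I'll open valves 3 and 1.

>>> {"api": "step_arm", "payload": {"deltas": [{"dx": 0.2,"dy": 0,"dz": -2.5,"twist": 0,"grip": 0},{"dx": 0,"dy": 0,"dz": -3,"twist": 0,"grip": 0},{"dx": -3,"dy": -2,"dz": 0,"twist": 0,"grip": 0},{"dx": -2.9,"dy": -3,"dz": 0,"twist": 0,"grip": 0},{"dx": 0,"dy": -3,"dz": 0,"twist": 0,"grip": 0}]}}

```text
t: 3.45
eef_pos: [457.3, 4.3, 240.3]
tool_rot: [3.141, 0.0, 0.038]
contact_force: [1.2, -0.2, 0.1]
gripper_width: 0.3
finger_force: 0.0
```

>>> {"api": "step_arm", "payload": {"deltas": [{"dx": 0,"dy": -2.5,"dz": 0,"twist": 0,"grip": 0},{"dx": 0,"dy": 0,"dz": 3,"twist": 0,"grip": 0},{"dx": 0,"dy": 0,"dz": 3.2,"twist": 0,"grip": 0},{"dx": 0,"dy": 0,"dz": 0,"twist": 0,"grip": 0}]}}

```text
t: 3.85
eef_pos: [457.4, 29.3, 175.3]
tool_rot: [-3.142, 0.005, 0.041]
contact_force: [0.3, 0.7, 0.5]
gripper_width: 0.2
finger_force: 0.0
```

```bash
python3 -c "
from h import *
plan(*bed(-204,116.3),178,.04)"
```

```text
t 3.9 pos [457.4  29.3 175.3] yaw 0.041 | twist first 0.001 then cm dx 0.18 dy 0.04 dz -0.27
```

>>> {"api": "step_arm", "payload": {"deltas": [{"dx": 1.5,"dy": 0,"dz": -0.1,"twist": 0,"grip": 0},{"dx": 1.5,"dy": 0,"dz": 0,"twist": 0,"grip": 0},{"dx": 1.5,"dy": 0,"dz": 0,"twist": 0,"grip": 0},{"dx": 1.4,"dy": 0,"dz": 0,"twist": 0,"grip": 0},{"dx": 0,"dy": 0,"dz": 0,"twist": 0,"grip": 0}]}}

```text
t: 4.35
eef_pos: [514.8, 31.4, 179.8]
tool_rot: [3.141, 0.01, 0.039]
contact_force: [-16.5, -0.3, 15.8]
gripper_width: 0.6
finger_force: 10.8
```

>>> {"api": "step_arm", "payload": {"deltas": [{"dx": -3,"dy": 0,"dz": 0,"twist": 0,"grip": 0},{"dx": -2.9,"dy": 0,"dz": 0,"twist": 0,"grip": 0},{"dx": 0,"dy": -4,"dz": 0,"twist": 0,"grip": 0},{"dx": 0,"dy": -4,"dz": 0,"twist": 0,"grip": 0},{"dx": 0,"dy": 0,"dz": 0,"twist": 0,"grip": 0}]}}

```text
t: 4.85
eef_pos: [456.1, 114.5, 180.9]
tool_rot: [-3.138, -0.003, 0.046]
contact_force: [0.0, 0.3, 0.5]
gripper_width: 0.7
finger_force: 0.0
```

```bash
python3 -c "
from h import *
plan(*bed(-204,196.3),178,.04)"
```

```text
t 4.8 pos [456.1 114.5 180.9] yaw 0.046 | twist first 0.006 then cm dx -0.03 dy 0.55 dz 0.29
```

>>> {"api": "step_arm", "payload": {"deltas": [{"dx": 1.5,"dy": 0,"dz": 0,"twist": 0,"grip": 0},{"dx": 1.5,"dy": 0,"dz": 0,"twist": 0,"grip": 0},{"dx": 1.5,"dy": 0,"dz": 0,"twist": 0,"grip": 0},{"dx": 1.4,"dy": 0,"dz": 0,"twist": 0,"grip": 0},{"dx": 0,"dy": 0,"dz": 0,"twist": 0,"grip": 0}]}}

```text
t: 5.35
eef_pos: [511.5, 111.1, 179.5]
tool_rot: [3.14, 0.009, 0.04]
contact_force: [-16.5, -0.4, 15.2]
gripper_width: 0.8
finger_force: 10.3
```

>>> {"api": "step_arm", "payload": {"deltas": [{"dx": -2,"dy": 0,"dz": 0,"twist": 0,"grip": 0},{"dx": 0,"dy": 0,"dz": -4,"twist": 0,"grip": 0},{"dx": 0,"dy": 0,"dz": -5,"twist": 0,"grip": 2},{"dx": 0,"dy": 0,"dz": 0,"twist": 0,"grip": 5}]}}

```text
t: 5.75
eef_pos: [497.4, 111.3, 276.2]
tool_rot: [-3.139, -0.011, 0.039]
contact_force: [1.2, 0.6, -0.1]
gripper_width: 12.9
finger_force: 0.0
```

```bash
python3 - <<'E'
from h import *
plan(*bed(-10,150),250,.04)
a,m=snap('scene','s3.png');b,mt=snap('top','t3.png')
im=cv2.imread('pics/s3.png')[180:300,200:350];t=cv2.imread('pics/t3.png')[110:240,195:345]
cv2.imwrite('pics/s3c.png',np.hstack([cv2.resize(im,(400,320)),cv2.resize(t,(400,320))]))
E
```

```text
t 5.8 pos [497.4 111.3 276.2] yaw 0.039 | twist first -0.001 then cm dx 15.25 dy 4.70 dz 2.62
```

View pics/s3c.png

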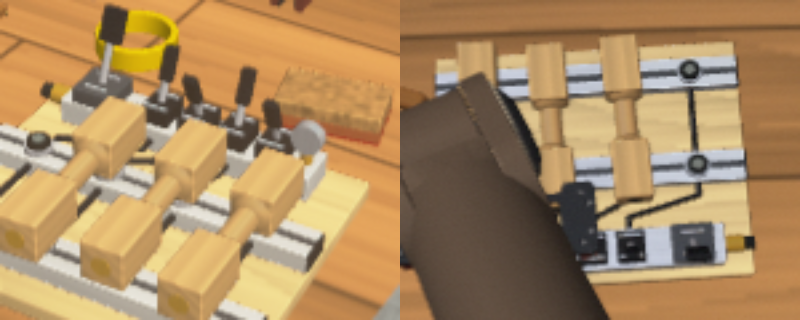

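Valves 1 and 3 now lean to the cups, while valves 2, 4 and main stay shut. Next is leg 3.

```bash
python3 -c "
from h import *
plan(658.8,-7.1,131,.066)"
```

```text
t 5.8 pos [495.4 110.4 271.2] yaw 0.039 | twist first -0.027 then cm dx 15.53 dy 12.80 dz 14.02
```

>>> {"api": "step_arm", "payload": {"deltas": [{"dx": 0,"dy": 0,"dz": 0,"twist": -0.027,"grip": 5},{"dx": 3.1,"dy": 2.5,"dz": 0,"twist": 0,"grip": 5},{"dx": 3.1,"dy": 2.5,"dz": 0,"twist": 0,"grip": 5},{"dx": 3.1,"dy": 2.6,"dz": 0,"twist": 0,"grip": 5},{"dx": 3.1,"dy": 2.6,"dz": 0,"twist": 0,"grip": 5}]}}

```text
t: 6.35
eef_pos: [625.4, 15.9, 267.2]
tool_rot: [3.142, 0.003, 0.068]
contact_force: [0.5, 1.4, 0.2]
gripper_width: 49.9
finger_force: 0.0
```

>>> {"api": "step_arm", "payload": {"deltas": [{"dx": 3.1,"dy": 2.6,"dz": 0,"twist": 0,"grip": 5},{"dx": 0,"dy": 0,"dz": 3,"twist": 0,"grip": 5},{"dx": 0,"dy": 0,"dz": 3,"twist": 0,"grip": 5},{"dx": 0,"dy": 0,"dz": 0,"twist": 0,"grip": 5}]}}

```text
t: 6.75
eef_pos: [654.6, -7.3, 202.7]
tool_rot: [-3.141, 0.01, 0.068]
contact_force: [-1.5, -0.5, 0.4]
gripper_width: 50.3
finger_force: 0.0
```

```bash
python3 -c "
from h import *
plan(658.8,-7.1,131,.066)
snap('wrist','w1.png')"
```

```text
t 6.8 pos [654.6  -7.3 202.7] yaw 0.068 | twist first 0.002 then cm dx 0.42 dy 0.00 dz 7.17
```

View pics/w1.png

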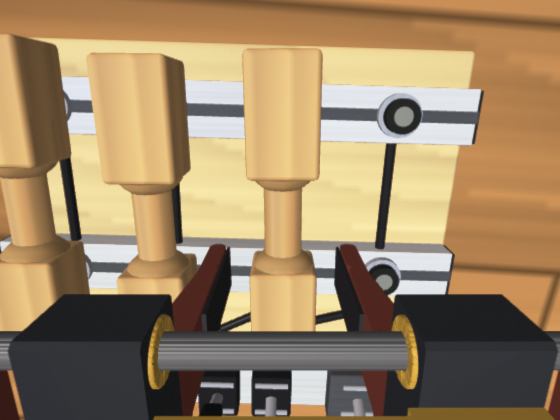

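The wrist view shows leg 3's neck at (283,215), centred between the fingers, so I'll go down and grip.

>>> {"api": "step_arm", "payload": {"deltas": [{"dx": 0.3,"dy": 0,"dz": 2.4,"twist": 0,"grip": 5},{"dx": 0,"dy": 0,"dz": 2.4,"twist": 0,"grip": 5},{"dx": 0,"dy": 0,"dz": 2.0,"twist": 0,"grip": 5},{"dx": 0,"dy": 0,"dz": 0,"twist": 0,"grip": 5},{"dx": 0,"dy": 0,"dz": 0,"twist": 0,"grip": 0}], "force": 35}}

```text
t: 7.3
eef_pos: [660.9, -6.3, 142.0]
tool_rot: [-3.142, -0.001, 0.067]
contact_force: [0.4, -0.8, 0.4]
gripper_width: 45.3
finger_force: 0.0
```

>>> {"api": "step_arm", "payload": {"deltas": [{"dx": 0,"dy": 0,"dz": 0,"twist": 0,"grip": 0},{"dx": 0,"dy": 0,"dz": 0,"twist": 0,"grip": 0},{"dx": 0,"dy": 0,"dz": 0,"twist": 0,"grip": 0},{"dx": 0,"dy": 0,"dz": 0,"twist": 0,"grip": 0},{"dx": 0,"dy": 0,"dz": -1,"twist": 0,"grip": 0}]}}

```text
t: 7.8
eef_pos: [659.6, -6.6, 149.9]
tool_rot: [-3.142, 0.002, 0.067]
contact_force: [0.1, -1.3, -2.3]
gripper_width: 21.8
finger_force: 35.0
```

>>> {"api": "step_arm", "payload": {"deltas": [{"dx": 0,"dy": 0,"dz": -3,"twist": 0,"grip": 0},{"dx": 0,"dy": 0,"dz": -4,"twist": 0,"grip": 0},{"dx": 0,"dy": 0,"dz": -4,"twist": 0,"grip": 0},{"dx": 0,"dy": 0,"dz": 0,"twist": 0,"grip": 0}]}}

```text
t: 8.2
eef_pos: [662.7, -6.2, 267.4]
tool_rot: [3.141, -0.01, 0.067]
contact_force: [1.1, -1.1, -1.8]
gripper_width: 21.9
finger_force: 35.0
```

```bash
python3 -c "
from h import *
plan(494,-374,126,1.57)"
```

```text
t 8.2 pos [662.7  -6.2 267.4] yaw 0.067 | twist first -1.503 then cm dx -36.79 dy -16.84 dz 14.14
```

>>> {"api": "step_arm", "payload": {"deltas": [{"dx": 0,"dy": 0,"dz": 0,"twist": -0.15,"grip": 0},{"dx": 0,"dy": 0,"dz": 0,"twist": -0.15,"grip": 0},{"dx": 0,"dy": 0,"dz": 0,"twist": -0.15,"grip": 0},{"dx": 0,"dy": 0,"dz": 0,"twist": -0.15,"grip": 0},{"dx": 0,"dy": 0,"dz": 0,"twist": -0.15,"grip": 0}]}}

```text
t: 8.7
eef_pos: [659.8, -6.7, 259.8]
tool_rot: [-3.14, 0.001, 0.823]
contact_force: [-0.1, 0.3, -1.8]
gripper_width: 21.9
finger_force: 35.0
```

>>> {"api": "step_arm", "payload": {"deltas": [{"dx": 0,"dy": 0,"dz": 0,"twist": -0.15,"grip": 0},{"dx": 0,"dy": 0,"dz": 0,"twist": -0.15,"grip": 0},{"dx": 0,"dy": 0,"dz": 0,"twist": -0.15,"grip": 0},{"dx": 0,"dy": 0,"dz": 0,"twist": -0.15,"grip": 0},{"dx": 0,"dy": 0,"dz": 0,"twist": -0.15,"grip": 0}]}}

```text
t: 9.2
eef_pos: [659.9, -6.7, 259.8]
tool_rot: [-3.14, 0.0, 1.573]
contact_force: [0.1, -0.2, -2.4]
gripper_width: 21.9
finger_force: 35.0
```

>>> {"api": "step_arm", "payload": {"deltas": [{"dx": -3.7,"dy": -1,"dz": 0,"twist": 0,"grip": 0},{"dx": -3.7,"dy": -1,"dz": 0,"twist": 0,"grip": 0},{"dx": -3.7,"dy": -1,"dz": 0,"twist": 0,"grip": 0},{"dx": -3.7,"dy": -1,"dz": 0,"twist": 0,"grip": 0},{"dx": -3.7,"dy": -1,"dz": 0,"twist": 0,"grip": 0}]}}

```text
t: 9.7
eef_pos: [608.6, -192.8, 259.9]
tool_rot: [-3.14, -0.0, 1.567]
contact_force: [1.5, 0.7, -1.8]
gripper_width: 21.8
finger_force: 35.0
```

>>> {"api": "step_arm", "payload": {"deltas": [{"dx": -3.7,"dy": -1,"dz": 0,"twist": 0,"grip": 0},{"dx": -3.7,"dy": -1,"dz": 0,"twist": 0,"grip": 0},{"dx": -3.7,"dy": -1,"dz": 0,"twist": 0,"grip": 0},{"dx": -3.7,"dy": -1,"dz": 0,"twist": 0,"grip": 0},{"dx": -3.5,"dy": -0.7,"dz": 0,"twist": 0,"grip": 0}]}}

```text
t: 10.2
eef_pos: [560.4, -376.0, 259.9]
tool_rot: [-3.14, -0.0, 1.566]
contact_force: [0.4, -0.5, -2.2]
gripper_width: 22.1
finger_force: 35.0
```

>>> {"api": "step_arm", "payload": {"deltas": [{"dx": 0,"dy": 0,"dz": 4,"twist": 0,"grip": 0},{"dx": 0,"dy": 0,"dz": 4,"twist": 0,"grip": 0},{"dx": 0,"dy": 0,"dz": 0,"twist": 0,"grip": 0}]}}

```text
t: 10.5
eef_pos: [558.3, -373.1, 174.2]
tool_rot: [-3.132, -0.006, 1.566]
contact_force: [-0.3, 0.0, -2.9]
gripper_width: 22.0
finger_force: 35.0
```

```bash
python3 -c "
from h import *
plan(566,-374,134,1.57)
snap('wrist','w2.png')
a,m=snap('scene','s4.png')
cv2.imwrite('pics/w2s.png',np.hstack([cv2.resize(cv2.imread('pics/w2.png'),(400,300)),cv2.resize(cv2.imread('pics/s4.png')[60:270,30:310],(400,300))]))"
```

```text
t 10.5 pos [ 558.3 -373.1  174.2] yaw 1.566 | twist first -0.004 then cm dx -0.09 dy 0.77 dz 4.02
```

View pics/w2s.png

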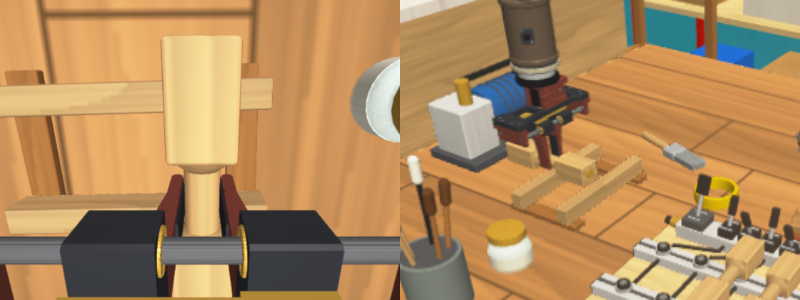

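The wrist view shows leg 3 crossing both bearers with its centre about 40 mm inside the far end. I'll lower it.

>>> {"api": "step_arm", "payload": {"deltas": [{"dx": 0,"dy": 0,"dz": 2,"twist": 0,"grip": 0},{"dx": 0,"dy": 0,"dz": 1.2,"twist": 0,"grip": 0},{"dx": 0,"dy": 0,"dz": 0.4,"twist": 0,"grip": 0},{"dx": 0,"dy": 0,"dz": 0.3,"twist": 0,"grip": 0},{"dx": 0,"dy": 0,"dz": 0.3,"twist": 0,"grip": 0}]}}

```text
t: 11.1
eef_pos: [562.4, -374.4, 139.5]
tool_rot: [3.14, 0.001, 1.567]
contact_force: [0.7, -0.4, -2.7]
gripper_width: 22.0
finger_force: 35.0
```

>>> {"api": "step_arm", "payload": {"deltas": [{"dx": 0,"dy": 0,"dz": 0.2,"twist": 0,"grip": 0},{"dx": 0,"dy": 0,"dz": 0.2,"twist": 0,"grip": 0},{"dx": 0,"dy": 0,"dz": 0,"twist": 0,"grip": 0},{"dx": 0,"dy": 0,"dz": 0,"twist": 0,"grip": 0}]}}

```text
t: 11.5
eef_pos: [562.2, -374.3, 136.9]
tool_rot: [3.141, 0.001, 1.567]
contact_force: [-4.6, 2.0, 9.5]
gripper_width: 22.1
finger_force: 35.0
```

>>> {"api": "step_arm", "payload": {"deltas": [{"dx": 0,"dy": 0,"dz": 0,"twist": 0,"grip": 5},{"dx": 0,"dy": 0,"dz": 0,"twist": 0,"grip": 5},{"dx": 0,"dy": 0,"dz": 0,"twist": 0,"grip": 5},{"dx": 0,"dy": 0,"dz": -2,"twist": 0,"grip": 5},{"dx": 0,"dy": 0,"dz": -3,"twist": 0,"grip": 5}]}}

```text
t: 12.0
eef_pos: [561.0, -373.7, 183.1]
tool_rot: [-3.138, -0.002, 1.567]
contact_force: [-0.0, -0.9, 0.2]
gripper_width: 49.8
finger_force: 0.0
```

>>> {"api": "step_arm", "payload": {"deltas": [{"dx": 0,"dy": 0,"dz": -4,"twist": 0,"grip": 5},{"dx": 0,"dy": 0,"dz": -3,"twist": 0,"grip": 5},{"dx": 4.4,"dy": 0.9,"dz": 0,"twist": 0,"grip": 5},{"dx": 4.5,"dy": 0.9,"dz": 0,"twist": 0,"grip": 5},{"dx": 4.5,"dy": 0.9,"dz": 0,"twist": 0,"grip": 5}]}}

```text
t: 12.5
eef_pos: [589.6, -239.1, 255.0]
tool_rot: [3.141, 0.0, 1.566]
contact_force: [0.1, -0.2, 0.2]
gripper_width: 50.2
finger_force: 0.0
```

>>> {"api": "step_arm", "payload": {"deltas": [{"dx": 4.5,"dy": 0.9,"dz": 0,"twist": 0,"grip": 5},{"dx": 4.5,"dy": 0.9,"dz": 0,"twist": 0,"grip": 5},{"dx": 4.5,"dy": 0.9,"dz": 0,"twist": 0,"grip": 5},{"dx": 4.5,"dy": 0.9,"dz": 0,"twist": 0,"grip": 5},{"dx": 4.5,"dy": 0.9,"dz": 0,"twist": 0,"grip": 5}]}}

```text
t: 13.0
eef_pos: [635.6, -13.7, 254.7]
tool_rot: [3.141, 0.0, 1.567]
contact_force: [0.3, -0.6, -0.4]
gripper_width: 49.8
finger_force: 0.0
```

>>> {"api": "step_arm", "payload": {"deltas": [{"dx": 4.5,"dy": 0.9,"dz": 0,"twist": 0,"grip": 5},{"dx": 4.1,"dy": 0.9,"dz": 0,"twist": 0,"grip": 5},{"dx": 0,"dy": 0,"dz": 0,"twist": 0.15,"grip": 5},{"dx": 0,"dy": 0,"dz": 0,"twist": 0.15,"grip": 5},{"dx": 0,"dy": 0,"dz": 0,"twist": 0.15,"grip": 5}]}}

```text
t: 13.5
eef_pos: [653.7, 71.1, 254.3]
tool_rot: [-3.141, 0.0, 1.112]
contact_force: [0.4, -1.1, 0.3]
gripper_width: 50.1
finger_force: 0.0
```

>>> {"api": "step_arm", "payload": {"deltas": [{"dx": 0,"dy": 0,"dz": 0,"twist": 0.15,"grip": 5},{"dx": 0,"dy": 0,"dz": 0,"twist": 0.15,"grip": 5},{"dx": 0,"dy": 0,"dz": 0,"twist": 0.15,"grip": 5},{"dx": 0,"dy": 0,"dz": 0,"twist": 0.15,"grip": 5},{"dx": 0,"dy": 0,"dz": 0,"twist": 0.15,"grip": 5}]}}

```text
t: 14.0
eef_pos: [653.7, 70.5, 254.5]
tool_rot: [-3.141, 0.0, 0.361]
contact_force: [0.5, -1.3, -0.0]
gripper_width: 50.2
finger_force: 0.0
```

>>> {"api": "step_arm", "payload": {"deltas": [{"dx": 0,"dy": 0,"dz": 0,"twist": 0.15,"grip": 5},{"dx": 0,"dy": 0,"dz": 0,"twist": 0.15,"grip": 5},{"dx": 0,"dy": 0,"dz": 0,"twist": 0,"grip": 5}]}}

```text
t: 14.3
eef_pos: [653.7, 70.7, 254.6]
tool_rot: [3.141, -0.0, 0.065]
contact_force: [-0.1, 0.4, 0.3]
gripper_width: 49.8
finger_force: 0.0
```

```bash
python3 - <<'E'
from h import *
plan(651.3,70.9,128,.063)
b,m=snap('scene','s5.png');im=cv2.imread('pics/s5.png')
snap('top','t5.png');t=cv2.imread('pics/t5.png')
cv2.imwrite('pics/5.png',np.hstack([cv2.resize(im[:,50:500],(400,373)),cv2.resize(t[90:360,90:450],(400,373))]))
E
```

```text
t 14.3 pos [653.7  70.7 254.6] yaw 0.065 | twist first 0.002 then cm dx -0.24 dy -0.04 dz 12.66
```

View pics/5.png

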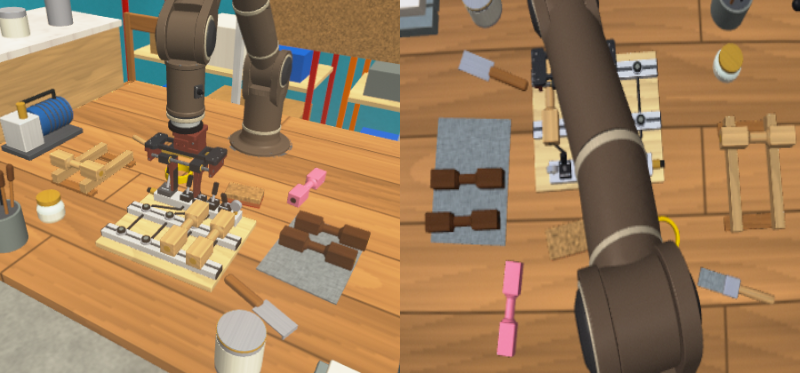

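Leg 3 lies across both bearers at (757,135) in the right half, and nothing else has moved. Leg 2 is next.

>>> {"api": "step_arm", "payload": {"deltas": [{"dx": -0.2,"dy": 0,"dz": 4,"twist": 0,"grip": 5},{"dx": 0,"dy": 0,"dz": 4,"twist": 0,"grip": 5},{"dx": 0,"dy": 0,"dz": 3,"twist": 0,"grip": 5},{"dx": 0,"dy": 0,"dz": 1.6,"twist": 0,"grip": 5},{"dx": 0,"dy": 0,"dz": 0,"twist": 0,"grip": 5}]}}

```text
t: 14.9
eef_pos: [650.6, 70.1, 126.3]
tool_rot: [3.142, 0.004, 0.069]
contact_force: [-0.1, 0.3, 0.1]
gripper_width: 49.8
finger_force: 0.0
```

>>> {"api": "step_arm", "payload": {"deltas": [{"dx": 0,"dy": 0,"dz": 0,"twist": 0,"grip": 0},{"dx": 0,"dy": 0,"dz": 0,"twist": 0,"grip": 0},{"dx": 0,"dy": 0,"dz": 0,"twist": 0,"grip": 0},{"dx": 0,"dy": 0,"dz": 0,"twist": 0,"grip": 0},{"dx": 0,"dy": 0,"dz": 0,"twist": 0,"grip": 0}], "force": 35}}

```text
t: 15.4
eef_pos: [652.3, 70.5, 130.0]
tool_rot: [-3.141, -0.002, 0.067]
contact_force: [-0.5, -0.1, 6.0]
gripper_width: 22.1
finger_force: 35.0
```

>>> {"api": "step_arm", "payload": {"deltas": [{"dx": 0,"dy": 0,"dz": -2,"twist": 0,"grip": 0},{"dx": 0,"dy": 0,"dz": -3,"twist": 0,"grip": 0},{"dx": 0,"dy": 0,"dz": -4,"twist": 0,"grip": 0},{"dx": 0,"dy": 0,"dz": -4,"twist": 0,"grip": 0},{"dx": 0,"dy": 0,"dz": 0,"twist": 0,"grip": 0}]}}

```text
t: 15.9
eef_pos: [654.0, 70.9, 265.0]
tool_rot: [-3.141, -0.01, 0.067]
contact_force: [1.0, 0.7, -1.6]
gripper_width: 21.8
finger_force: 35.0
```

```bash
python3 -c "
from h import *
plan(489,-374,137,1.57)"
```

```text
t 15.9 pos [654.   70.9 265. ] yaw 0.067 | twist first -1.503 then cm dx -44.50 dy -16.46 dz 12.80
```

>>> {"api": "step_arm", "payload": {"deltas": [{"dx": 0,"dy": 0,"dz": 0,"twist": -0.15,"grip": 0},{"dx": 0,"dy": 0,"dz": 0,"twist": -0.15,"grip": 0},{"dx": 0,"dy": 0,"dz": 0,"twist": -0.15,"grip": 0},{"dx": 0,"dy": 0,"dz": 0,"twist": -0.15,"grip": 0},{"dx": 0,"dy": 0,"dz": 0,"twist": -0.15,"grip": 0}]}}

```text
t: 16.4
eef_pos: [651.2, 70.2, 257.6]
tool_rot: [-3.141, 0.001, 0.823]
contact_force: [0.2, 1.0, -2.2]
gripper_width: 21.9
finger_force: 35.0
```

>>> {"api": "step_arm", "payload": {"deltas": [{"dx": 0,"dy": 0,"dz": 0,"twist": -0.15,"grip": 0},{"dx": 0,"dy": 0,"dz": 0,"twist": -0.15,"grip": 0},{"dx": 0,"dy": 0,"dz": 0,"twist": -0.15,"grip": 0},{"dx": 0,"dy": 0,"dz": 0,"twist": -0.15,"grip": 0},{"dx": 0,"dy": 0,"dz": 0,"twist": -0.15,"grip": 0}]}}

```text
t: 16.9
eef_pos: [651.2, 70.2, 257.6]
tool_rot: [-3.14, 0.0, 1.573]
contact_force: [0.4, 0.0, -1.4]
gripper_width: 21.7
finger_force: 35.0
```

>>> {"api": "step_arm", "payload": {"deltas": [{"dx": -4.4,"dy": -1.6,"dz": 0,"twist": 0,"grip": 0},{"dx": -4.4,"dy": -1.6,"dz": 0,"twist": 0,"grip": 0},{"dx": -4.4,"dy": -1.6,"dz": 0,"twist": 0,"grip": 0},{"dx": -4.4,"dy": -1.6,"dz": 0,"twist": 0,"grip": 0},{"dx": -4.4,"dy": -1.6,"dz": 0,"twist": 0,"grip": 0}]}}

```text
t: 17.4
eef_pos: [569.4, -151.0, 257.8]
tool_rot: [-3.14, -0.0, 1.567]
contact_force: [0.6, -1.2, -0.8]
gripper_width: 22.1
finger_force: 35.0
```

>>> {"api": "step_arm", "payload": {"deltas": [{"dx": -4.4,"dy": -1.6,"dz": 0,"twist": 0,"grip": 0},{"dx": -4.4,"dy": -1.6,"dz": 0,"twist": 0,"grip": 0},{"dx": -4.4,"dy": -1.6,"dz": 0,"twist": 0,"grip": 0},{"dx": -4.4,"dy": -1.6,"dz": 0,"twist": 0,"grip": 0},{"dx": -4.4,"dy": -1.6,"dz": 0,"twist": 0,"grip": 0}]}}

```text
t: 17.9
eef_pos: [488.6, -370.6, 257.9]
tool_rot: [-3.141, -0.0, 1.567]
contact_force: [-0.2, 0.1, -1.4]
gripper_width: 21.8
finger_force: 35.0
```

>>> {"api": "step_arm", "payload": {"deltas": [{"dx": -0.3,"dy": 0,"dz": 3,"twist": 0,"grip": 0},{"dx": 0,"dy": 0,"dz": 4,"twist": 0,"grip": 0},{"dx": 0,"dy": 0,"dz": 3,"twist": 0,"grip": 0},{"dx": 0,"dy": 0,"dz": 0,"twist": 0,"grip": 0},{"dx": 0,"dy": 0,"dz": 0,"twist": 0,"grip": 0}]}}

```text
t: 18.4
eef_pos: [489.9, -371.7, 158.5]
tool_rot: [-3.141, -0.001, 1.567]
contact_force: [0.4, -0.6, -1.1]
gripper_width: 21.8
finger_force: 35.0
```

```bash
python3 -c "
from h import *
plan(489,-374,127,1.57)"
```

```text
t 18.4 pos [ 489.9 -371.7  158.5] yaw 1.567 | twist first -0.003 then cm dx -0.23 dy -0.09 dz 3.15
```

>>> {"api": "step_arm", "payload": {"deltas": [{"dx": 0,"dy": 0,"dz": 1.5,"twist": 0,"grip": 0},{"dx": 0,"dy": 0,"dz": 0.7,"twist": 0,"grip": 0},{"dx": 0,"dy": 0,"dz": 0.4,"twist": 0,"grip": 0},{"dx": 0,"dy": 0,"dz": 0.3,"twist": 0,"grip": 0},{"dx": 0,"dy": 0,"dz": 0,"twist": 0,"grip": 0}]}}

```text
t: 18.9
eef_pos: [489.9, -372.0, 129.5]
tool_rot: [-3.141, -0.0, 1.567]
contact_force: [-0.4, 0.1, -1.2]
gripper_width: 21.7
finger_force: 35.0
```

>>> {"api": "step_arm", "payload": {"deltas": [{"dx": 0,"dy": 0,"dz": 0.3,"twist": 0,"grip": 0},{"dx": 0,"dy": 0,"dz": 0.2,"twist": 0,"grip": 0},{"dx": 0,"dy": 0,"dz": 0,"twist": 0,"grip": 0}]}}

```text
t: 19.2
eef_pos: [490.1, -372.2, 125.0]
tool_rot: [3.141, 0.0, 1.567]
contact_force: [0.5, -0.3, 0.1]
gripper_width: 21.6
finger_force: 35.0
```

>>> {"api": "step_arm", "payload": {"deltas": [{"dx": 0,"dy": 0,"dz": 0.1,"twist": 0,"grip": 0},{"dx": 0,"dy": 0,"dz": 0,"twist": 0,"grip": 5},{"dx": 0,"dy": 0,"dz": 0,"twist": 0,"grip": 5},{"dx": 0,"dy": 0,"dz": 0,"twist": 0,"grip": 5},{"dx": 0,"dy": 0,"dz": 0,"twist": 0,"grip": 5}]}}

```text
t: 19.7
eef_pos: [490.0, -372.0, 123.5]
tool_rot: [3.142, -0.0, 1.567]
contact_force: [-0.9, 0.2, 0.7]
gripper_width: 48.7
finger_force: 0.0
```

>>> {"api": "step_arm", "payload": {"deltas": [{"dx": 0,"dy": 0,"dz": -3,"twist": 0,"grip": 5},{"dx": 0,"dy": 0,"dz": -4,"twist": 0,"grip": 5},{"dx": 0,"dy": 0,"dz": -5,"twist": 0,"grip": 5},{"dx": 4.3,"dy": 1.4,"dz": 0,"twist": 0,"grip": 5},{"dx": 4.3,"dy": 1.4,"dz": 0,"twist": 0,"grip": 5}]}}

```text
t: 20.2
eef_pos: [518.7, -286.9, 245.4]
tool_rot: [3.139, 0.002, 1.563]
contact_force: [0.2, 0.1, 0.6]
gripper_width: 50.1
finger_force: 0.0
```

>>> {"api": "step_arm", "payload": {"deltas": [{"dx": 4.3,"dy": 1.4,"dz": 0,"twist": 0,"grip": 5},{"dx": 4.3,"dy": 1.4,"dz": 0,"twist": 0,"grip": 5},{"dx": 4.3,"dy": 1.4,"dz": 0,"twist": 0,"grip": 5},{"dx": 4.3,"dy": 1.4,"dz": 0,"twist": 0,"grip": 5},{"dx": 4.3,"dy": 1.4,"dz": 0,"twist": 0,"grip": 5}]}}

```text
t: 20.7
eef_pos: [589.5, -69.8, 243.7]
tool_rot: [3.141, 0.0, 1.567]
contact_force: [0.7, 0.0, 0.5]
gripper_width: 49.7
finger_force: 0.0
```

>>> {"api": "step_arm", "payload": {"deltas": [{"dx": 4.3,"dy": 1.4,"dz": 0,"twist": 0,"grip": 5},{"dx": 4.3,"dy": 1.4,"dz": 0,"twist": 0,"grip": 5},{"dx": 4.3,"dy": 1.4,"dz": 0,"twist": 0,"grip": 5},{"dx": 4.3,"dy": 1.3,"dz": 0,"twist": 0,"grip": 5},{"dx": 4.3,"dy": 1.3,"dz": 0,"twist": 0,"grip": 5}]}}

```text
t: 21.2
eef_pos: [658.3, 145.0, 243.5]
tool_rot: [-3.141, 0.0, 1.567]
contact_force: [0.6, -0.0, 0.7]
gripper_width: 50.0
finger_force: 0.0
```

>>> {"api": "step_arm", "payload": {"deltas": [{"dx": 0,"dy": 0,"dz": 0,"twist": 0.15,"grip": 5},{"dx": 0,"dy": 0,"dz": 0,"twist": 0.15,"grip": 5},{"dx": 0,"dy": 0,"dz": 0,"twist": 0.15,"grip": 5},{"dx": 0,"dy": 0,"dz": 0,"twist": 0.15,"grip": 5},{"dx": 0,"dy": 0,"dz": 0,"twist": 0.15,"grip": 5}]}}

```text
t: 21.7
eef_pos: [657.9, 143.4, 243.4]
tool_rot: [-3.141, 0.0, 0.811]
contact_force: [0.9, 0.4, -0.9]
gripper_width: 50.0
finger_force: 0.0
```

>>> {"api": "step_arm", "payload": {"deltas": [{"dx": 0,"dy": 0,"dz": 0,"twist": 0.15,"grip": 5},{"dx": 0,"dy": 0,"dz": 0,"twist": 0.15,"grip": 5},{"dx": 0,"dy": 0,"dz": 0,"twist": 0.15,"grip": 5},{"dx": 0,"dy": 0,"dz": 0,"twist": 0.15,"grip": 5},{"dx": 0,"dy": 0,"dz": 0,"twist": 0.15,"grip": 5}]}}

```text
t: 22.2
eef_pos: [657.9, 143.4, 243.4]
tool_rot: [-3.142, 0.0, 0.061]
contact_force: [-0.4, -0.1, -0.4]
gripper_width: 50.0
finger_force: 0.0
```

>>> {"api": "step_arm", "payload": {"deltas": [{"dx": 0,"dy": 0,"dz": 0,"twist": 0.03,"grip": 5},{"dx": 0,"dy": 0,"dz": 0,"twist": 0,"grip": 5}]}}

```text
t: 22.4
eef_pos: [657.9, 143.5, 243.5]
tool_rot: [3.141, 0.0, 0.04]
contact_force: [0.6, -0.2, 0.7]
gripper_width: 50.2
finger_force: 0.0
```

```bash
python3 - <<'E'
from h import *
plan(653.9,145.8,129,.034)
snap('wrist','w6.png');snap('scene','s6.png')
cv2.imwrite('pics/6.png',np.hstack([cv2.resize(cv2.imread('pics/w6.png'),(400,300)),cv2.resize(cv2.imread('pics/s6.png'),(400,300))]))
E
```

```text
t 22.4 pos [657.9 143.5 243.5] yaw 0.04 | twist first 0.006 then cm dx -0.39 dy -0.24 dz 11.45
```

View pics/6.png

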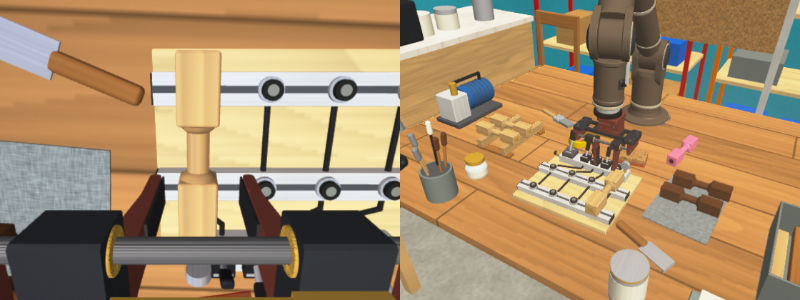

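Two legs are on the rack, and leg 1 sits between the fingers at column 198. I'll grip it.

>>> {"api": "step_arm", "payload": {"deltas": [{"dx": -0.4,"dy": -0.2,"dz": 3,"twist": 0,"grip": 5},{"dx": 0,"dy": 0,"dz": 4,"twist": 0,"grip": 5},{"dx": 0,"dy": 0,"dz": 3,"twist": 0,"grip": 5},{"dx": 0,"dy": 0,"dz": 1.4,"twist": 0,"grip": 5},{"dx": 0,"dy": 0,"dz": 0,"twist": 0,"grip": 5}]}}

```text
t: 23.0
eef_pos: [653.0, 144.8, 127.6]
tool_rot: [3.141, 0.004, 0.038]
contact_force: [-0.6, -0.3, 1.1]
gripper_width: 50.2
finger_force: 0.0
```

>>> {"api": "step_arm", "payload": {"deltas": [{"dx": 0,"dy": 0,"dz": 0,"twist": 0,"grip": 0},{"dx": 0,"dy": 0,"dz": 0,"twist": 0,"grip": 0},{"dx": 0,"dy": 0,"dz": 0,"twist": 0,"grip": 0},{"dx": 0,"dy": 0,"dz": 0,"twist": 0,"grip": 0},{"dx": 0,"dy": 0,"dz": 0,"twist": 0,"grip": 0}], "force": 35}}

```text
t: 23.5
eef_pos: [654.5, 145.5, 131.0]
tool_rot: [-3.141, -0.002, 0.037]
contact_force: [-1.0, -0.1, 5.9]
gripper_width: 21.6
finger_force: 35.0
```

>>> {"api": "step_arm", "payload": {"deltas": [{"dx": 0,"dy": 0,"dz": -2,"twist": 0,"grip": 0},{"dx": 0,"dy": 0,"dz": -3,"twist": 0,"grip": 0},{"dx": 0,"dy": 0,"dz": -4,"twist": 0,"grip": 0},{"dx": 0,"dy": 0,"dz": -4,"twist": 0,"grip": 0},{"dx": 0,"dy": 0,"dz": 0,"twist": 0,"grip": 0}]}}

```text
t: 24.0
eef_pos: [656.1, 145.9, 266.1]
tool_rot: [-3.14, -0.009, 0.037]
contact_force: [0.4, 1.0, -0.3]
gripper_width: 21.9
finger_force: 35.0
```

>>> {"api": "step_arm", "payload": {"deltas": [{"dx": 0,"dy": 0,"dz": 0,"twist": -0.15,"grip": 0},{"dx": 0,"dy": 0,"dz": 0,"twist": -0.15,"grip": 0},{"dx": 0,"dy": 0,"dz": 0,"twist": -0.15,"grip": 0},{"dx": 0,"dy": 0,"dz": 0,"twist": -0.15,"grip": 0},{"dx": 0,"dy": 0,"dz": 0,"twist": -0.15,"grip": 0}]}}

```text
t: 24.5
eef_pos: [653.4, 144.9, 258.4]
tool_rot: [-3.141, 0.002, 0.793]
contact_force: [0.6, -0.4, -2.0]
gripper_width: 21.8
finger_force: 35.0
```

>>> {"api": "step_arm", "payload": {"deltas": [{"dx": 0,"dy": 0,"dz": 0,"twist": -0.15,"grip": 0},{"dx": 0,"dy": 0,"dz": 0,"twist": -0.15,"grip": 0},{"dx": 0,"dy": 0,"dz": 0,"twist": -0.15,"grip": 0},{"dx": 0,"dy": 0,"dz": 0,"twist": -0.15,"grip": 0},{"dx": 0,"dy": 0,"dz": 0,"twist": -0.15,"grip": 0}]}}

```text
t: 25.0
eef_pos: [653.5, 144.8, 258.4]
tool_rot: [-3.14, 0.001, 1.543]
contact_force: [-1.1, -0.1, -1.7]
gripper_width: 21.8
finger_force: 35.0
```

```bash
python3 -c "
from h import *
plan(418,-374,127,1.57)"
```

```text
t 25.0 pos [653.5 144.8 258.4] yaw 1.543 | twist first -0.027 then cm dx -51.90 dy -23.50 dz 13.14
```

>>> {"api": "step_arm", "payload": {"deltas": [{"dx": 0,"dy": 0,"dz": 0,"twist": -0.03,"grip": 0},{"dx": -4,"dy": -1.8,"dz": 0,"twist": 0,"grip": 0},{"dx": -4,"dy": -1.8,"dz": 0,"twist": 0,"grip": 0},{"dx": -4,"dy": -1.8,"dz": 0,"twist": 0,"grip": 0},{"dx": -4,"dy": -1.8,"dz": 0,"twist": 0,"grip": 0}]}}

```text
t: 25.5
eef_pos: [580.1, -16.1, 259.0]
tool_rot: [-3.141, 0.0, 1.563]
contact_force: [0.5, -0.2, -1.9]
gripper_width: 21.9
finger_force: 35.0
```

>>> {"api": "step_arm", "payload": {"deltas": [{"dx": -4,"dy": -1.8,"dz": 0,"twist": 0,"grip": 0},{"dx": -4,"dy": -1.8,"dz": 0,"twist": 0,"grip": 0},{"dx": -4,"dy": -1.8,"dz": 0,"twist": 0,"grip": 0},{"dx": -4,"dy": -1.8,"dz": 0,"twist": 0,"grip": 0},{"dx": -4,"dy": -1.8,"dz": 0,"twist": 0,"grip": 0}]}}

```text
t: 26.0
eef_pos: [489.2, -215.8, 259.4]
tool_rot: [-3.141, -0.0, 1.563]
contact_force: [1.9, -0.5, -1.1]
gripper_width: 21.7
finger_force: 35.0
```

>>> {"api": "step_arm", "payload": {"deltas": [{"dx": -4,"dy": -1.8,"dz": 0,"twist": 0,"grip": 0},{"dx": -4,"dy": -1.8,"dz": 0,"twist": 0,"grip": 0},{"dx": -4,"dy": -1.8,"dz": 0,"twist": 0,"grip": 0},{"dx": -4,"dy": -1.8,"dz": 0,"twist": 0,"grip": 0},{"dx": 0,"dy": 0,"dz": 3,"twist": 0,"grip": 0}]}}

```text
t: 26.5
eef_pos: [415.2, -381.7, 231.8]
tool_rot: [3.139, 0.007, 1.554]
contact_force: [-0.0, -1.1, -2.8]
gripper_width: 22.1
finger_force: 35.0
```

>>> {"api": "step_arm", "payload": {"deltas": [{"dx": 0,"dy": 0,"dz": 4,"twist": 0,"grip": 0},{"dx": 0,"dy": 0,"dz": 3,"twist": 0,"grip": 0},{"dx": 0,"dy": 0,"dz": 0,"twist": 0,"grip": 0},{"dx": 0,"dy": 0,"dz": 0,"twist": 0,"grip": 0}]}}

```text
t: 26.9
eef_pos: [417.9, -373.7, 159.8]
tool_rot: [-3.141, -0.001, 1.565]
contact_force: [0.6, -0.7, -1.3]
gripper_width: 22.1
finger_force: 35.0
```

```bash
python3 -c "
from h import *
plan(418,-374,127,1.57)
print(env.observe()['gripper_width'])"
```

```text
t 26.9 pos [ 417.9 -373.7  159.8] yaw 1.565 | twist first -0.005 then cm dx -0.03 dy 0.01 dz 3.28
22.149099321302643
```

>>> {"api": "step_arm", "payload": {"deltas": [{"dx": 0,"dy": 0,"dz": 1.5,"twist": 0,"grip": 0},{"dx": 0,"dy": 0,"dz": 1.0,"twist": 0,"grip": 0},{"dx": 0,"dy": 0,"dz": 0.5,"twist": 0,"grip": 0},{"dx": 0,"dy": 0,"dz": 0.3,"twist": 0,"grip": 0},{"dx": 0,"dy": 0,"dz": 0.2,"twist": 0,"grip": 0}]}}

```text
t: 27.4
eef_pos: [417.9, -373.8, 125.8]
tool_rot: [-3.141, 0.0, 1.567]
contact_force: [-8.5, 7.5, 30.9]
gripper_width: 21.2
finger_force: 35.0
```

>>> {"api": "step_arm", "payload": {"deltas": [{"dx": 0,"dy": 0,"dz": 0,"twist": 0,"grip": 0},{"dx": 0,"dy": 0,"dz": 0,"twist": 0,"grip": 0}]}}

```text
t: 27.6
eef_pos: [417.9, -373.8, 125.9]
tool_rot: [-3.141, 0.001, 1.567]
contact_force: [-4.4, 2.8, 10.1]
gripper_width: 21.9
finger_force: 35.0
```

>>> {"api": "step_arm", "payload": {"deltas": [{"dx": 0,"dy": 0,"dz": 0,"twist": 0,"grip": 5},{"dx": 0,"dy": 0,"dz": 0,"twist": 0,"grip": 5},{"dx": 0,"dy": 0,"dz": 0,"twist": 0,"grip": 5},{"dx": 0,"dy": 0,"dz": -3,"twist": 0,"grip": 5},{"dx": 0,"dy": 0,"dz": -4,"twist": 0,"grip": 5}]}}

```text
t: 28.1
eef_pos: [417.0, -373.2, 193.6]
tool_rot: [-3.139, -0.003, 1.567]
contact_force: [0.8, -0.8, -0.4]
gripper_width: 49.6
finger_force: 0.0
```

>>> {"api": "step_arm", "payload": {"deltas": [{"dx": 0,"dy": 0,"dz": -5,"twist": 0,"grip": 5},{"dx": 0,"dy": 2,"dz": 0,"twist": 0,"grip": 5},{"dx": 4.1,"dy": 0.8,"dz": 0,"twist": 0,"grip": 5},{"dx": 4.1,"dy": 0.8,"dz": 0,"twist": 0,"grip": 5},{"dx": 4.1,"dy": 0.8,"dz": 0,"twist": 0,"grip": 5}]}}

```text
t: 28.6
eef_pos: [462.6, -249.8, 244.7]
tool_rot: [3.141, 0.0, 1.566]
contact_force: [0.5, -0.3, 0.2]
gripper_width: 50.0
finger_force: 0.0
```

>>> {"api": "step_arm", "payload": {"deltas": [{"dx": 4.1,"dy": 0.8,"dz": 0,"twist": 0,"grip": 5},{"dx": 4.1,"dy": 0.8,"dz": 0,"twist": 0,"grip": 5},{"dx": 4.1,"dy": 0.8,"dz": 0,"twist": 0,"grip": 5},{"dx": 4.1,"dy": 0.8,"dz": 0,"twist": 0,"grip": 5},{"dx": 4.1,"dy": 0.8,"dz": 0,"twist": 0,"grip": 5}]}}

```text
t: 29.1
eef_pos: [503.4, -44.6, 244.8]
tool_rot: [3.141, 0.0, 1.567]
contact_force: [0.7, -0.4, -0.1]
gripper_width: 50.0
finger_force: 0.0
```

>>> {"api": "step_arm", "payload": {"deltas": [{"dx": 4.1,"dy": 0,"dz": 0,"twist": 0,"grip": 5},{"dx": 4.1,"dy": 0,"dz": 0,"twist": 0,"grip": 5},{"dx": 4.1,"dy": 0,"dz": 0,"twist": 0,"grip": 5},{"dx": 4.1,"dy": 0,"dz": 0,"twist": 0,"grip": 5},{"dx": 4.1,"dy": 0,"dz": 0,"twist": 0,"grip": 5}]}}

```text
t: 29.6
eef_pos: [503.9, 160.3, 244.7]
tool_rot: [3.141, 0.0, 1.567]
contact_force: [1.0, 0.3, -0.2]
gripper_width: 49.6
finger_force: 0.0
```

>>> {"api": "step_arm", "payload": {"deltas": [{"dx": 4.1,"dy": 0,"dz": 0,"twist": 0,"grip": 5},{"dx": 4.1,"dy": 0,"dz": 0,"twist": 0,"grip": 5},{"dx": 4.1,"dy": 0,"dz": 0,"twist": 0,"grip": 5},{"dx": 0,"dy": 0,"dz": 0,"twist": 0,"grip": 5},{"dx": 0,"dy": 0,"dz": 0,"twist": 0,"grip": 5}]}}

```text
t: 30.1
eef_pos: [504.0, 282.8, 244.3]
tool_rot: [-3.141, -0.0, 1.569]
contact_force: [0.3, 0.3, -0.3]
gripper_width: 50.1
finger_force: 0.0
```

```bash
cat >> h.py <<'E'
def axis(m,img,crop,cond,z,fit=True):
    """dark blob in image -> world rectangle on plane z of the blob outline"""
    mk=cond(img.astype(int)).astype(np.uint8);M=np.zeros_like(mk);x0,y0,x1,y1=crop;M[y0:y1,x0:x1]=mk[y0:y1,x0:x1]
    n,l,s,c=cv2.connectedComponentsWithStats(M)
    for i in range(1,n):
        if s[i,4]>150:
            pts=np.argwhere(l==i)[:,::-1].astype(float);w=ray(m,pts,z)[:,:2]
            (cx,cy),(a,b),t=cv2.minAreaRect(w.astype(np.float32));
            mu=w.mean(0);ev,V=np.linalg.eigh(np.cov((w-mu).T));v=V[:,1]
            print('px',c[i].round(0),s[i].tolist(),'rect',round(cx,1),round(cy,1),round(a),round(b),'mean',mu.round(1),'axis yaw',round(np.arctan2(v[1],v[0])%np.pi,3))
E
python3 - <<'E'
from h import *
plan(502,367,91,1.57)
w,m=snap('wrist','w7.png');t,mt=snap('top','t7.png')
axis(mt,t,(100,170,200,280),lambda i:i.sum(2)<150,40)
cv2.imwrite('pics/7.png',np.hstack([cv2.resize(cv2.imread('pics/w7.png'),(400,300)),cv2.resize(cv2.imread('pics/t7.png'),(400,300))]))
E
```

```text
t 30.1 pos [504.  282.8 244.3] yaw 1.569 | twist first -0.001 then cm dx 8.42 dy -0.21 dz 15.33
px [175. 187.] [151, 170, 49, 41, 272] rect 598.1 282.6 181 46 mean [592.4 296.5] axis yaw 0.832
```

View pics/7.png

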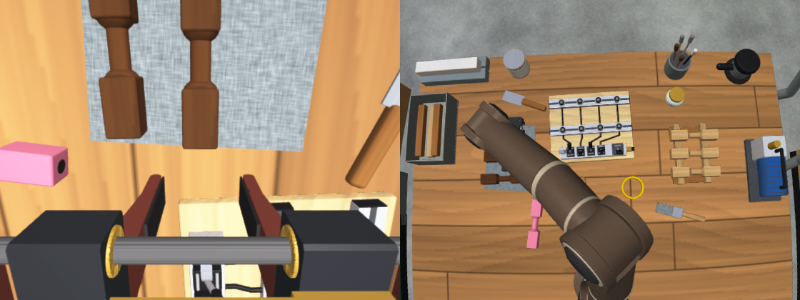

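All three pale legs are on the rack at (695,150). The wrist view shows both dark legs, with necks near (283,55) and (170,40) in full pixels. I'll measure leg A there.

```bash
cat > neck.py <<'E'
from h import *
import sys
def rows(fn,m,z=24,lo=0,hi=230):
    im=cv2.imread('pics/'+fn).astype(int);B,G,R=im[...,0],im[...,1],im[...,2]
    mk=((R-B>25)&(R<135)&(im.sum(2)<260)).astype(np.uint8);mk[hi:]=0
    mk=cv2.morphologyEx(mk,cv2.MORPH_OPEN,np.ones((3,3)));mk=cv2.morphologyEx(mk,cv2.MORPH_CLOSE,np.ones((5,5)))
    n,l,s,c=cv2.connectedComponentsWithStats(mk)
    for i in range(1,n):
        if s[i,4]<2000: continue
        print('blob',s[i].tolist())
        for r in range(s[i,1],s[i,1]+s[i,3],12):
            cs=np.where(l[r]==i)[0]
            if len(cs): print(r,cs[0],cs[-1],ray(m,[[(cs[0]+cs[-1])/2,r]],z)[0][:2].round(1),'w@z',(np.ptp(ray(m,[[cs[0],r],[cs[-1],r]],z)[:,0])).round(0))
E
python3 - <<'E'
from neck import *
m=env.camera_model('wrist');rows('w7.png',m)
E
```

```text
blob [125, 0, 80, 194, 9503]
0 125 190 [414.3 427.5] w@z 48.0
12 126 191 [414.3 419.6] w@z 48.0
24 129 192 [415.  411.5] w@z 47.0
36 144 182 [416.  403.3] w@z 29.0
48 149 179 [416. 395.] w@z 23.0
60 151 180 [416.3 386.5] w@z 22.0
72 152 181 [416.3 377.9] w@z 22.0
84 153 182 [416.2 369.1] w@z 23.0
96 154 183 [416.2 360.2] w@z 23.0
108 146 198 [418.1 351.1] w@z 41.0
120 140 200 [415.7 341.9] w@z 48.0
132 141 200 [415.2 332.5] w@z 47.0
144 143 202 [416.  322.9] w@z 48.0
156 144 203 [415.9 313.2] w@z 48.0
168 146 203 [415.9 303.3] w@z 47.0
180 147 204 [415.8 293.2] w@z 48.0
192 149 195 [412.  282.9] w@z 39.0
blob [253, 0, 56, 209, 9169]
0 253 308 [504.3 427. ] w@z 40.0
12 253 308 [504.2 419.1] w@z 41.0
24 253 308 [504.2 411. ] w@z 41.0
36 253 307 [503.7 402.8] w@z 40.0
48 258 303 [504.1 394.5] w@z 34.0
60 267 294 [504. 386.] w@z 21.0
72 267 294 [503.9 377.4] w@z 21.0
84 267 294 [503.9 368.7] w@z 21.0
96 267 294 [503.8 359.7] w@z 21.0
108 267 294 [503.8 350.7] w@z 21.0
120 259 300 [502.9 341.4] w@z 33.0
132 255 305 [503.2 332. ] w@z 40.0
144 255 305 [503.2 322.5] w@z 41.0
156 255 305 [503.1 312.7] w@z 41.0
168 255 304 [502.6 302.8] w@z 40.0
180 255 304 [502.5 292.7] w@z 41.0
192 256 303 [502.4 282.4] w@z 40.0
204 256 303 [502.4 271.9] w@z 40.0
```

>>> {"api": "step_arm", "payload": {"deltas": [{"dx": 4.2,"dy": 0,"dz": 0,"twist": 0,"grip": 5},{"dx": 4.25,"dy": 0,"dz": 0,"twist": 0,"grip": 5},{"dx": 0,"dy": 0,"dz": 3,"twist": 0,"grip": 5},{"dx": 0,"dy": 0,"dz": 4,"twist": 0,"grip": 5},{"dx": 0,"dy": 0,"dz": 3,"twist": 0,"grip": 5}]}}

```text
t: 30.7
eef_pos: [505.3, 364.1, 142.7]
tool_rot: [-3.141, 0.002, 1.565]
contact_force: [0.9, 0.0, 0.1]
gripper_width: 50.3
finger_force: 0.0
```

>>> {"api": "step_arm", "payload": {"deltas": [{"dx": 0,"dy": 0,"dz": 2,"twist": 0,"grip": 5},{"dx": 0,"dy": 0,"dz": 2,"twist": 0,"grip": 5},{"dx": 0,"dy": 0,"dz": 0,"twist": 0,"grip": 5},{"dx": 0,"dy": 0,"dz": 0,"twist": 0,"grip": 5}]}}

```text
t: 31.1
eef_pos: [505.5, 365.1, 104.9]
tool_rot: [-3.141, 0.001, 1.565]
contact_force: [-0.3, 0.3, 1.1]
gripper_width: 49.9
finger_force: 0.0
```

```bash
python3 -c "
from h import *
plan(504,367.5,91,1.565)"
```

```text
t 31.1 pos [505.5 365.1 104.9] yaw 1.565 | twist first 0.0 then cm dx 0.24 dy -0.15 dz 1.39
```

>>> {"api": "step_arm", "payload": {"deltas": [{"dx": 0.2,"dy": -0.1,"dz": 1.0,"twist": 0,"grip": 5},{"dx": 0,"dy": 0,"dz": 0.2,"twist": 0,"grip": 5},{"dx": 0,"dy": 0,"dz": 0,"twist": 0,"grip": 5},{"dx": 0,"dy": 0,"dz": 0,"twist": 0,"grip": 0},{"dx": 0,"dy": 0,"dz": 0,"twist": 0,"grip": 0}], "force": 35}}

```text
t: 31.6
eef_pos: [503.9, 368.4, 93.0]
tool_rot: [3.141, -0.0, 1.567]
contact_force: [-0.5, 0.8, -0.5]
gripper_width: 37.4
finger_force: 0.0
```

>>> {"api": "step_arm", "payload": {"deltas": [{"dx": 0,"dy": 0,"dz": 0,"twist": 0,"grip": 0},{"dx": 0,"dy": 0,"dz": 0,"twist": 0,"grip": 0},{"dx": 0,"dy": 0,"dz": 0,"twist": 0,"grip": 0}]}}

```text
t: 31.9
eef_pos: [503.7, 368.3, 92.8]
tool_rot: [-3.142, -0.0, 1.567]
contact_force: [-1.1, -0.9, 1.6]
gripper_width: 21.8
finger_force: 35.0
```

>>> {"api": "step_arm", "payload": {"deltas": [{"dx": 0,"dy": 0,"dz": -3,"twist": 0,"grip": 0},{"dx": 0,"dy": 0,"dz": -4,"twist": 0,"grip": 0},{"dx": 0,"dy": 0,"dz": -5,"twist": 0,"grip": 0},{"dx": 0,"dy": 0,"dz": -4,"twist": 0,"grip": 0},{"dx": 0,"dy": 0,"dz": 0,"twist": 0,"grip": 0}]}}

```text
t: 32.4
eef_pos: [505.2, 370.2, 258.7]
tool_rot: [3.134, -0.006, 1.567]
contact_force: [0.1, 0.6, -1.3]
gripper_width: 21.8
finger_force: 35.0
```

```bash
python3 -c "
from h import *
plan(*bed(0,75),138,.04);plan(*bed(0,225),138,1.565)"
```

```text
t 32.4 pos [505.2 370.2 258.7] yaw 1.567 | twist first 1.527 then cm dx 14.44 dy 38.04 dz 12.07
t 32.4 pos [505.2 370.2 258.7] yaw 1.567 | twist first 0.002 then cm dx -22.35 dy 15.48 dz 12.07
```

>>> {"api": "step_arm", "payload": {"deltas": [{"dx": 0,"dy": 0,"dz": 0,"twist": 0.15,"grip": 0},{"dx": 0,"dy": 0,"dz": 0,"twist": 0.15,"grip": 0},{"dx": 0,"dy": 0,"dz": 0,"twist": 0.15,"grip": 0},{"dx": 0,"dy": 0,"dz": 0,"twist": 0.15,"grip": 0},{"dx": 0,"dy": 0,"dz": 0,"twist": 0.15,"grip": 0}]}}

```text
t: 32.9
eef_pos: [503.5, 367.7, 251.2]
tool_rot: [-3.142, 0.002, 0.811]
contact_force: [-0.1, 0.0, -1.9]
gripper_width: 21.9
finger_force: 35.0
```

>>> {"api": "step_arm", "payload": {"deltas": [{"dx": 0,"dy": 0,"dz": 0,"twist": 0.15,"grip": 0},{"dx": 0,"dy": 0,"dz": 0,"twist": 0.15,"grip": 0},{"dx": 0,"dy": 0,"dz": 0,"twist": 0.15,"grip": 0},{"dx": 0,"dy": 0,"dz": 0,"twist": 0.15,"grip": 0},{"dx": 0,"dy": 0,"dz": 0,"twist": 0.15,"grip": 0}]}}

```text
t: 33.4
eef_pos: [503.5, 367.7, 251.2]
tool_rot: [3.14, 0.001, 0.061]
contact_force: [0.3, -0.3, -1.7]
gripper_width: 21.9
finger_force: 35.0
```

>>> {"api": "step_arm", "payload": {"deltas": [{"dx": 0,"dy": 0,"dz": 0,"twist": 0.03,"grip": 0},{"dx": 1.4,"dy": 3.8,"dz": 0,"twist": 0,"grip": 0},{"dx": 1.4,"dy": 3.8,"dz": 0,"twist": 0,"grip": 0},{"dx": 1.4,"dy": 3.8,"dz": 0,"twist": 0,"grip": 0},{"dx": 1.4,"dy": 3.8,"dz": 0,"twist": 0,"grip": 0}]}}

```text
t: 33.9
eef_pos: [565.5, 216.8, 251.9]
tool_rot: [3.141, 0.001, 0.041]
contact_force: [0.7, 0.0, -2.4]
gripper_width: 21.7
finger_force: 35.0
```

>>> {"api": "step_arm", "payload": {"deltas": [{"dx": 1.5,"dy": 3.8,"dz": 0,"twist": 0,"grip": 0},{"dx": 1.5,"dy": 3.8,"dz": 0,"twist": 0,"grip": 0},{"dx": 1.5,"dy": 3.8,"dz": 0,"twist": 0,"grip": 0},{"dx": 1.5,"dy": 3.8,"dz": 0,"twist": 0,"grip": 0},{"dx": 1.5,"dy": 3.8,"dz": 0,"twist": 0,"grip": 0}]}}

```text
t: 34.4
eef_pos: [647.5, 29.5, 251.8]
tool_rot: [3.141, 0.001, 0.04]
contact_force: [-0.2, 0.7, -1.5]
gripper_width: 21.8
finger_force: 35.0
```

>>> {"api": "step_arm", "payload": {"deltas": [{"dx": 1.3,"dy": 3.8,"dz": 0,"twist": 0,"grip": 0},{"dx": 0,"dy": 0,"dz": 3,"twist": 0,"grip": 0},{"dx": 0,"dy": 0,"dz": 3,"twist": 0,"grip": 0},{"dx": 0,"dy": 0,"dz": 0,"twist": 0,"grip": 0},{"dx": 0,"dy": 0,"dz": 0,"twist": 0,"grip": 0}]}}

```text
t: 34.9
eef_pos: [661.4, -6.0, 192.1]
tool_rot: [-3.141, 0.002, 0.039]
contact_force: [-0.4, -0.3, -1.5]
gripper_width: 22.0
finger_force: 35.0
```

```bash
python3 -c "
from h import *
plan(*bed(0,75),138,.04)
snap('wrist','w8.png')"
```

```text
t 34.9 pos [661.4  -6.  192.1] yaw 0.039 | twist first -0.001 then cm dx 0.34 dy -0.18 dz 5.41
```

View pics/w8.png

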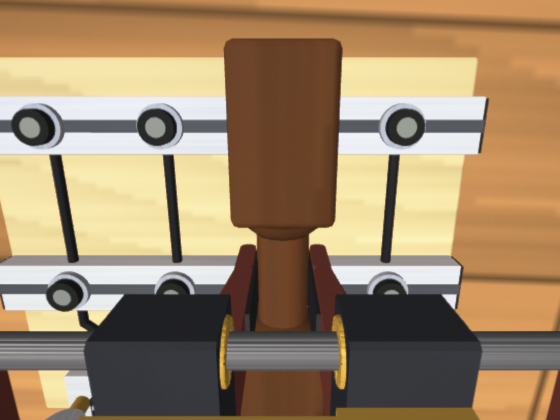

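The wrist view shows the cups of pairs 1, 2 and 4 at (32,127), (158,127) and (404,127), with the dark leg over pair 3. I'll check the bed pose against them.

```bash
python3 -c "
from h import *
m=env.camera_model('wrist')
print(tobed(ray(m,[[31,126],[157,127],[405,127],[63,294]],50)).round(1),'expect (57,225),(57,150),(57,0),(-57,225)')"
```

```text
[[ 59.5 223.4]
 [ 58.8 148.4]
 [ 58.5   0.5]
 [-52.4 223.2]] expect (57,225),(57,150),(57,0),(-57,225)
```

>>> {"api": "step_arm", "payload": {"deltas": [{"dx": 0.4,"dy": -0.1,"dz": 2,"twist": 0,"grip": 0},{"dx": 0,"dy": 0,"dz": 2,"twist": 0,"grip": 0},{"dx": 0,"dy": 0,"dz": 0.8,"twist": 0,"grip": 0},{"dx": 0,"dy": 0,"dz": 0.3,"twist": 0,"grip": 0},{"dx": 0,"dy": 0,"dz": 0,"twist": 0,"grip": 0}]}}

```text
t: 35.45
eef_pos: [666.1, -4.8, 142.6]
tool_rot: [3.142, -0.001, 0.037]
contact_force: [-0.1, 0.7, -1.7]
gripper_width: 21.9
finger_force: 35.0
```

```bash
python3 -c "
from h import *
plan(*bed(1,74.5),138,.04)"
```

```text
t 35.5 pos [666.1  -4.8 142.6] yaw 0.037 | twist first -0.003 then cm dx -0.04 dy -0.03 dz 0.46
```

>>> {"api": "step_arm", "payload": {"deltas": [{"dx": 0,"dy": 0,"dz": 0.3,"twist": 0,"grip": 0},{"dx": 0,"dy": 0,"dz": 0.2,"twist": 0,"grip": 0},{"dx": 0,"dy": 0,"dz": 0,"twist": 0,"grip": 0}]}}

```text
t: 35.75
eef_pos: [666.3, -5.0, 138.7]
tool_rot: [3.141, -0.002, 0.037]
contact_force: [-3.0, -1.3, 7.3]
gripper_width: 21.8
finger_force: 35.0
```

>>> {"api": "step_arm", "payload": {"deltas": [{"dx": 0,"dy": 0,"dz": 0,"twist": 0,"grip": 5},{"dx": 0,"dy": 0,"dz": 0,"twist": 0,"grip": 5},{"dx": 0,"dy": 0,"dz": 0,"twist": 0,"grip": 5},{"dx": 0,"dy": 0,"dz": -3,"twist": 0,"grip": 5},{"dx": 0,"dy": 0,"dz": -4,"twist": 0,"grip": 5}]}}

```text
t: 36.25
eef_pos: [664.4, -5.1, 205.0]
tool_rot: [-3.141, 0.005, 0.037]
contact_force: [-0.2, -0.1, -0.7]
gripper_width: 49.8
finger_force: 0.0
```

>>> {"api": "step_arm", "payload": {"deltas": [{"dx": 0,"dy": 0,"dz": -4,"twist": 0,"grip": 5},{"dx": -2.4,"dy": -3.1,"dz": 0,"twist": 0,"grip": 5},{"dx": -2.4,"dy": -3.1,"dz": 0,"twist": 0,"grip": 5},{"dx": -2.4,"dy": -3.1,"dz": 0,"twist": 0,"grip": 5},{"dx": -2.4,"dy": -3.1,"dz": 0,"twist": 0,"grip": 5}]}}

```text
t: 36.75
eef_pos: [564.1, 116.3, 246.8]
tool_rot: [-3.141, -0.0, 0.037]
contact_force: [-0.5, 0.5, -0.3]
gripper_width: 50.4
finger_force: 0.0
```

>>> {"api": "step_arm", "payload": {"deltas": [{"dx": -2.4,"dy": -3.1,"dz": 0,"twist": 0,"grip": 5},{"dx": -2.4,"dy": -3.1,"dz": 0,"twist": 0,"grip": 5},{"dx": -2.4,"dy": -3.1,"dz": 0,"twist": 0,"grip": 5},{"dx": -2.4,"dy": -3.1,"dz": 0,"twist": 0,"grip": 5},{"dx": -2.4,"dy": -3.1,"dz": 0,"twist": 0,"grip": 5}]}}

```text
t: 37.25
eef_pos: [438.5, 266.9, 246.9]
tool_rot: [-3.141, -0.001, 0.037]
contact_force: [0.4, 1.4, 0.2]
gripper_width: 50.2
finger_force: 0.0
```

>>> {"api": "step_arm", "payload": {"deltas": [{"dx": -2.3,"dy": -3,"dz": 0,"twist": 0,"grip": 5},{"dx": 0,"dy": 0,"dz": 0,"twist": -0.15,"grip": 5},{"dx": 0,"dy": 0,"dz": 0,"twist": -0.15,"grip": 5},{"dx": 0,"dy": 0,"dz": 0,"twist": -0.15,"grip": 5},{"dx": 0,"dy": 0,"dz": 0,"twist": -0.15,"grip": 5}]}}

```text
t: 37.75
eef_pos: [415.4, 295.1, 246.7]
tool_rot: [3.142, -0.0, 0.643]
contact_force: [1.0, 0.4, -0.4]
gripper_width: 49.8
finger_force: 0.0
```

>>> {"api": "step_arm", "payload": {"deltas": [{"dx": 0,"dy": 0,"dz": 0,"twist": -0.15,"grip": 5},{"dx": 0,"dy": 0,"dz": 0,"twist": -0.15,"grip": 5},{"dx": 0,"dy": 0,"dz": 0,"twist": -0.15,"grip": 5},{"dx": 0,"dy": 0,"dz": 0,"twist": -0.15,"grip": 5},{"dx": 0,"dy": 0,"dz": 0,"twist": -0.15,"grip": 5}]}}

```text
t: 38.25
eef_pos: [415.5, 294.9, 246.7]
tool_rot: [3.141, -0.0, 1.393]
contact_force: [-0.0, 0.1, -0.8]
gripper_width: 49.7
finger_force: 0.0
```

>>> {"api": "step_arm", "payload": {"deltas": [{"dx": 0,"dy": 0,"dz": 0,"twist": -0.15,"grip": 5},{"dx": 0,"dy": 0,"dz": 0,"twist": -0.03,"grip": 5},{"dx": 0,"dy": 0,"dz": 0,"twist": 0,"grip": 5},{"dx": 0,"dy": 0,"dz": 0,"twist": 0,"grip": 5}]}}

```text
t: 38.65
eef_pos: [415.5, 294.9, 246.6]
tool_rot: [3.142, 0.0, 1.563]
contact_force: [0.0, -0.7, 0.2]
gripper_width: 50.4
finger_force: 0.0
```

```bash
python3 - <<'E'
from neck import *
plan(416.2,379,92,1.575)
a,m=snap('wrist','w9.png');rows('w9.png',m)
E
```

```text
t 38.6 pos [415.5 294.9 246.6] yaw 1.563 | twist first -0.012 then cm dx 8.41 dy 0.10 dz 15.46
blob [250, 0, 58, 208, 9054]
0 250 305 [413.3 442.2] w@z 41.0
12 251 305 [413.5 434.2] w@z 40.0
24 251 305 [413.5 426.1] w@z 40.0
36 252 306 [414.1 417.8] w@z 41.0
48 256 301 [413.7 409.5] w@z 34.0
60 266 293 [414.3 400.9] w@z 21.0
72 266 293 [414.2 392.2] w@z 21.0
84 267 294 [414.9 383.4] w@z 21.0
96 267 294 [414.9 374.4] w@z 21.0
108 268 294 [415.2 365.3] w@z 21.0
120 261 302 [415.5 355.9] w@z 33.0
132 256 306 [415.  346.5] w@z 40.0
144 257 306 [415.3 336.8] w@z 40.0
156 258 306 [415.7 327. ] w@z 40.0
168 258 307 [416. 317.] w@z 41.0
180 259 306 [415.9 306.8] w@z 39.0
192 259 307 [416.3 296.4] w@z 41.0
204 260 306 [416.2 285.8] w@z 39.0
```

>>> {"api": "step_arm", "payload": {"deltas": [{"dx": 4.3,"dy": 0,"dz": 0,"twist": -0.022,"grip": 5},{"dx": 4.3,"dy": 0.1,"dz": 0,"twist": 0,"grip": 5},{"dx": 0,"dy": 0,"dz": 3,"twist": 0,"grip": 5},{"dx": 0,"dy": 0,"dz": 4,"twist": 0,"grip": 5},{"dx": 0,"dy": 0,"dz": 3,"twist": 0,"grip": 5}]}}

```text
t: 39.2
eef_pos: [415.4, 381.0, 144.8]
tool_rot: [-3.141, 0.001, 1.587]
contact_force: [0.8, 0.4, 0.3]
gripper_width: 50.0
finger_force: 0.0
```

>>> {"api": "step_arm", "payload": {"deltas": [{"dx": 0,"dy": 0,"dz": 2,"twist": 0,"grip": 5},{"dx": 0,"dy": 0,"dz": 2,"twist": 0,"grip": 5},{"dx": 0,"dy": 0,"dz": 0,"twist": 0,"grip": 5},{"dx": 0,"dy": 0,"dz": 0,"twist": 0,"grip": 5}]}}

```text
t: 39.6
eef_pos: [415.7, 381.2, 106.8]
tool_rot: [-3.141, 0.0, 1.588]
contact_force: [-0.4, -0.1, -0.2]
gripper_width: 49.8
finger_force: 0.0
```

```bash
python3 -c "
from h import *
plan(414.9,382,93,1.587)"
```

```text
t 39.6 pos [415.7 381.2 106.8] yaw 1.588 | twist first 0.001 then cm dx 0.08 dy -0.08 dz 1.38
```

>>> {"api": "step_arm", "payload": {"deltas": [{"dx": 0,"dy": 0,"dz": 1.1,"twist": 0,"grip": 5},{"dx": 0,"dy": 0,"dz": 0.2,"twist": 0,"grip": 5},{"dx": 0,"dy": 0,"dz": 0,"twist": 0,"grip": 5},{"dx": 0,"dy": 0,"dz": 0,"twist": 0,"grip": 0},{"dx": 0,"dy": 0,"dz": 0,"twist": 0,"grip": 0}], "force": 35}}

```text
t: 40.1
eef_pos: [416.0, 381.1, 94.0]
tool_rot: [3.141, -0.0, 1.589]
contact_force: [0.6, -0.3, 0.2]
gripper_width: 37.5
finger_force: 0.0
```

>>> {"api": "step_arm", "payload": {"deltas": [{"dx": 0,"dy": 0,"dz": 0,"twist": 0,"grip": 0},{"dx": 0,"dy": 0,"dz": 0,"twist": 0,"grip": 0},{"dx": 0,"dy": 0,"dz": 0,"twist": 0,"grip": 0}]}}

```text
t: 40.4
eef_pos: [415.8, 381.0, 93.8]
tool_rot: [3.142, -0.0, 1.589]
contact_force: [-0.5, -0.6, 2.2]
gripper_width: 21.6
finger_force: 35.0
```

>>> {"api": "step_arm", "payload": {"deltas": [{"dx": 0,"dy": 0,"dz": -3,"twist": 0,"grip": 0},{"dx": 0,"dy": 0,"dz": -4,"twist": 0,"grip": 0},{"dx": 0,"dy": 0,"dz": -5,"twist": 0,"grip": 0},{"dx": 0,"dy": 0,"dz": -4,"twist": 0,"grip": 0},{"dx": 0,"dy": 0,"dz": 0,"twist": 0,"grip": 0}]}}

```text
t: 40.9
eef_pos: [417.1, 383.0, 259.1]
tool_rot: [3.135, -0.006, 1.589]
contact_force: [-0.2, 0.3, -1.9]
gripper_width: 22.0
finger_force: 35.0
```

>>> {"api": "step_arm", "payload": {"deltas": [{"dx": 0,"dy": 0,"dz": 0,"twist": 0.15,"grip": 0},{"dx": 0,"dy": 0,"dz": 0,"twist": 0.15,"grip": 0},{"dx": 0,"dy": 0,"dz": 0,"twist": 0.15,"grip": 0},{"dx": 0,"dy": 0,"dz": 0,"twist": 0.15,"grip": 0},{"dx": 0,"dy": 0,"dz": 0,"twist": 0.15,"grip": 0}]}}

```text
t: 41.4
eef_pos: [415.5, 380.3, 252.1]
tool_rot: [3.142, 0.002, 0.833]
contact_force: [-0.2, 0.5, -2.7]
gripper_width: 21.4
finger_force: 35.0
```

>>> {"api": "step_arm", "payload": {"deltas": [{"dx": 0,"dy": 0,"dz": 0,"twist": 0.15,"grip": 0},{"dx": 0,"dy": 0,"dz": 0,"twist": 0.15,"grip": 0},{"dx": 0,"dy": 0,"dz": 0,"twist": 0.15,"grip": 0},{"dx": 0,"dy": 0,"dz": 0,"twist": 0.15,"grip": 0},{"dx": 0,"dy": 0,"dz": 0,"twist": 0.15,"grip": 0}]}}

```text
t: 41.9
eef_pos: [415.5, 380.3, 252.0]
tool_rot: [3.14, 0.002, 0.083]
contact_force: [0.4, -0.1, -3.3]
gripper_width: 21.8
finger_force: 35.0
```

>>> {"api": "step_arm", "payload": {"deltas": [{"dx": 0,"dy": 0,"dz": 0,"twist": 0.045,"grip": 0},{"dx": 0,"dy": 0,"dz": 0,"twist": 0,"grip": 0},{"dx": 0,"dy": 0,"dz": 0,"twist": 0,"grip": 0}]}}

```text
t: 42.2
eef_pos: [415.5, 380.6, 252.6]
tool_rot: [3.14, 0.001, 0.046]
contact_force: [-0.2, -0.1, -1.8]
gripper_width: 21.7
finger_force: 35.0
```

```bash
python3 -c "
from h import *
plan(*bed(1,224),140,.04)"
```

```text
t 42.2 pos [415.5 380.6 252.6] yaw 0.046 | twist first 0.006 then cm dx 23.46 dy 24.54 dz 11.26
```

>>> {"api": "step_arm", "payload": {"deltas": [{"dx": 3.2,"dy": 3.1,"dz": 0,"twist": 0.006,"grip": 0},{"dx": 2.9,"dy": 3.1,"dz": 0,"twist": 0,"grip": 0},{"dx": 2.9,"dy": 3.1,"dz": 0,"twist": 0,"grip": 0},{"dx": 2.9,"dy": 3.1,"dz": 0,"twist": 0,"grip": 0},{"dx": 2.9,"dy": 3.1,"dz": 0,"twist": 0,"grip": 0}]}}

```text
t: 42.7
eef_pos: [570.7, 230.3, 253.2]
tool_rot: [3.141, 0.0, 0.039]
contact_force: [-0.3, 0.8, -2.5]
gripper_width: 22.1
finger_force: 35.0
```

>>> {"api": "step_arm", "payload": {"deltas": [{"dx": 2.9,"dy": 3.1,"dz": 0,"twist": 0,"grip": 0},{"dx": 2.9,"dy": 3.0,"dz": 0,"twist": 0,"grip": 0},{"dx": 2.9,"dy": 2.9,"dz": 0,"twist": 0,"grip": 0},{"dx": 0,"dy": 0,"dz": 3,"twist": 0,"grip": 0},{"dx": 0,"dy": 0,"dz": 3,"twist": 0,"grip": 0}]}}

```text
t: 43.2
eef_pos: [661.4, 143.1, 192.8]
tool_rot: [3.141, -0.001, 0.036]
contact_force: [-1.4, 0.9, -2.5]
gripper_width: 21.5
finger_force: 35.0
```

>>> {"api": "step_arm", "payload": {"deltas": [{"dx": 0,"dy": 0,"dz": 0,"twist": 0,"grip": 0},{"dx": 0,"dy": 0,"dz": 0,"twist": 0,"grip": 0},{"dx": 0,"dy": 0,"dz": 0,"twist": 0,"grip": 0}]}}

```text
t: 43.5
eef_pos: [660.8, 145.8, 195.3]
tool_rot: [-3.141, -0.002, 0.039]
contact_force: [-0.2, -0.2, -1.8]
gripper_width: 21.9
finger_force: 35.0
```

```bash
python3 -c "
from h import *
plan(*bed(1,224),140,.04)
print(env.observe()['gripper_width'])"
```

```text
t 43.5 pos [660.8 145.8 195.3] yaw 0.039 | twist first -0.001 then cm dx -0.11 dy 0.09 dz 5.53
21.865895145016687
```

>>> {"api": "step_arm", "payload": {"deltas": [{"dx": -0.1,"dy": 0.1,"dz": 2,"twist": 0,"grip": 0},{"dx": 0,"dy": 0,"dz": 2,"twist": 0,"grip": 0},{"dx": 0,"dy": 0,"dz": 0.9,"twist": 0,"grip": 0},{"dx": 0,"dy": 0,"dz": 0.3,"twist": 0,"grip": 0},{"dx": 0,"dy": 0,"dz": 0,"twist": 0,"grip": 0}]}}

```text
t: 44.0
eef_pos: [659.5, 144.5, 142.5]
tool_rot: [-3.141, -0.001, 0.038]
contact_force: [1.4, -0.5, -2.3]
gripper_width: 21.9
finger_force: 35.0
```

>>> {"api": "step_arm", "payload": {"deltas": [{"dx": 0,"dy": 0,"dz": 0.2,"twist": 0,"grip": 0},{"dx": 0,"dy": 0,"dz": 0,"twist": 0,"grip": 0}]}}

```text
t: 44.2
eef_pos: [659.5, 144.3, 140.4]
tool_rot: [-3.141, -0.001, 0.038]
contact_force: [-0.4, 0.1, -2.6]
gripper_width: 21.8
finger_force: 35.0
```

```bash
python3 -c "
from h import *
plan(*bed(1,224),140,.04)"
```

```text
t 44.2 pos [659.5 144.3 140.4] yaw 0.038 | twist first -0.002 then cm dx 0.02 dy -0.05 dz 0.04
```

Lower 2 mm more, release, rise, and move aside towards the main lever's robot side for a final look.

>>> {"api": "step_arm", "payload": {"deltas": [{"dx": 0,"dy": 0,"dz": 0.2,"twist": 0,"grip": 0},{"dx": 0,"dy": 0,"dz": 0.1,"twist": 0,"grip": 0},{"dx": 0,"dy": 0,"dz": 0,"twist": 0,"grip": 5},{"dx": 0,"dy": 0,"dz": 0,"twist": 0,"grip": 5},{"dx": 0,"dy": 0,"dz": 0,"twist": 0,"grip": 5}]}}

```text
t: 44.7
eef_pos: [659.4, 144.2, 136.9]
tool_rot: [-3.142, -0.001, 0.038]
contact_force: [0.0, 0.2, -0.3]
gripper_width: 42.3
finger_force: 0.0
```

>>> {"api": "step_arm", "payload": {"deltas": [{"dx": 0,"dy": 0,"dz": 0,"twist": 0,"grip": 5},{"dx": 0,"dy": 0,"dz": -3,"twist": 0,"grip": 5},{"dx": 0,"dy": 0,"dz": -4,"twist": 0,"grip": 5},{"dx": 0,"dy": 0,"dz": -4,"twist": 0,"grip": 5},{"dx": -2.6,"dy": 2.7,"dz": 0,"twist": 0,"grip": 0}]}}

```text
t: 45.2
eef_pos: [637.8, 121.0, 252.6]
tool_rot: [-3.137, -0.011, 0.042]
contact_force: [0.9, 0.1, -0.2]
gripper_width: 44.9
finger_force: 0.0
```

>>> {"api": "step_arm", "payload": {"deltas": [{"dx": -2.6,"dy": 2.7,"dz": 0,"twist": 0,"grip": 0},{"dx": -2.6,"dy": 2.7,"dz": 0,"twist": 0,"grip": 0},{"dx": -2.6,"dy": 2.7,"dz": 0,"twist": 0,"grip": 0},{"dx": -2.6,"dy": 2.7,"dz": 0,"twist": 0,"grip": 0},{"dx": -2.6,"dy": 2.7,"dz": 0,"twist": 0,"grip": 0}]}}

```text
t: 45.7
eef_pos: [508.3, -24.6, 246.6]
tool_rot: [3.142, -0.0, 0.038]
contact_force: [1.2, -0.5, 0.8]
gripper_width: 5.1
finger_force: 0.0
```

>>> {"api": "step_arm", "payload": {"deltas": [{"dx": -2.6,"dy": 2.6,"dz": 0,"twist": 0,"grip": 0},{"dx": -2.6,"dy": 2.6,"dz": 0,"twist": 0,"grip": 0},{"dx": 0,"dy": 0,"dz": 0,"twist": 0,"grip": 0},{"dx": 0,"dy": 0,"dz": 0,"twist": 0,"grip": 0}]}}

```text
t: 46.1
eef_pos: [459.4, -78.0, 247.0]
tool_rot: [3.141, -0.001, 0.036]
contact_force: [0.4, 0.0, -0.2]
gripper_width: 0.5
finger_force: 0.0
```

```bash
python3 - <<'E'
from h import *
plan(*bed(-207,11.5),185,.04)
w,mw=snap('wrist','w10.png');t,mt=snap('top','t10.png');s,ms=snap('scene','s10.png')
axis(mt,t,(205,115,330,205),lambda i:(i.sum(2)<230)&(i[...,0]-i[...,2]>20),85)
for k in (1,3): print('station',k,bed(0,75*(4-k)).round(1))
W,T,S=[cv2.imread(f'pics/{n}10.png') for n in 'wts']
cv2.imwrite('pics/10.png',np.vstack([np.hstack([cv2.resize(W,(400,300)),cv2.resize(T[100:250,200:400],(400,300))]),np.hstack([cv2.resize(S[150:330,60:300],(400,300)),cv2.resize(S[150:330,190:430],(400,300))])]))
E
```

```text
t 46.1 pos [459.4 -78.  247. ] yaw 0.036 | twist first -0.004 then cm dx 0.11 dy -0.21 dz 6.20
px [303. 165.] [283, 115, 47, 90, 1636] rect 653.5 -82.0 264 118 mean [637.3 -70.3] axis yaw 0.314
px [226. 158.] [216, 124, 19, 72, 851] rect 659.7 144.6 208 42 mean [661.7 143.9] axis yaw 0.045
station 1 [658.7 145.8]
station 3 [664.7  -4.1]
```

View pics/10.png

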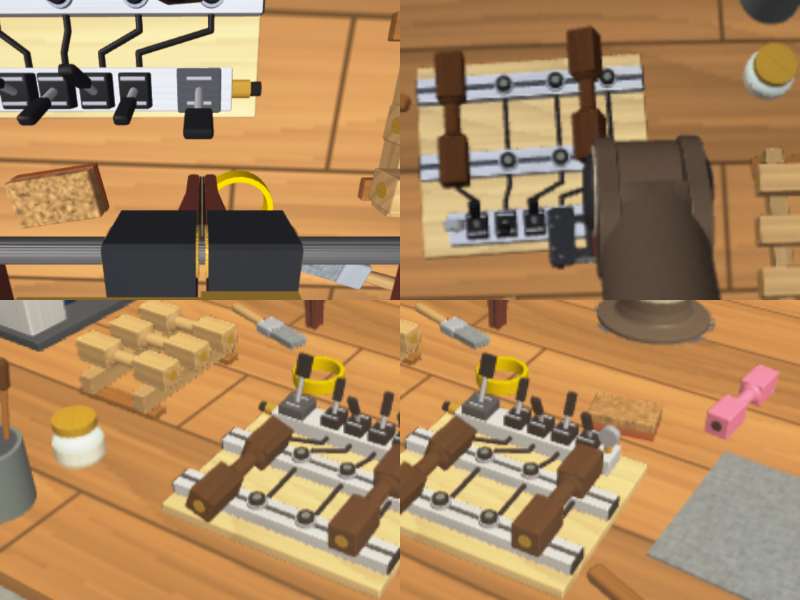

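The dark leg on pair 3 has been knocked aside. In the top crop it lies between pairs 3 and 4 at (587,80). The other leg, the rack and the valves are fine. I'll look closer and mend it.

>>> {"api": "step_arm", "payload": {"deltas": [{"dx": 3,"dy": -0.7,"dz": 0,"twist": 0,"grip": 5},{"dx": 3,"dy": -0.7,"dz": 0,"twist": 0,"grip": 5},{"dx": 3,"dy": -0.7,"dz": 0,"twist": 0,"grip": 5},{"dx": 3,"dy": -0.8,"dz": 0,"twist": 0,"grip": 5},{"dx": 0,"dy": 0,"dz": 0,"twist": 0,"grip": 5}]}}

```text
t: 46.75
eef_pos: [581.6, -40.8, 245.9]
tool_rot: [-3.14, -0.002, 0.042]
contact_force: [-0.4, -0.2, 0.3]
gripper_width: 37.0
finger_force: 0.0
```

>>> {"api": "step_arm", "payload": {"deltas": [{"dx": 0,"dy": 0,"dz": 0,"twist": 0,"grip": 5},{"dx": 0,"dy": 0,"dz": 0,"twist": 0,"grip": 5}]}}

```text
t: 46.95
eef_pos: [577.5, -43.8, 246.2]
tool_rot: [3.142, 0.001, 0.038]
contact_force: [0.4, -0.5, 0.2]
gripper_width: 49.0
finger_force: 0.0
```

```bash
python3 - <<'E'
from neck import *
plan(*bed(0,40),200,.04)
w,m=snap('wrist','w11.png')
im=cv2.imread('pics/w11.png').astype(int);B,R=im[...,0],im[...,2]
mk=((R-B>25)&(R<135)&(im.sum(2)<260)).astype(np.uint8);mk[240:]=0
mk=cv2.morphologyEx(mk,cv2.MORPH_OPEN,np.ones((5,5)));n,l,s,c=cv2.connectedComponentsWithStats(mk)
for i in range(1,n):
  if s[i,4]<2000: continue
  print(s[i].tolist())
  for r in range(s[i,1],s[i,1]+s[i,3],12):
    cs=np.where(l[r]==i)[0];print(r,cs[0],cs[-1],tobed(ray(m,[[cs.mean(),r]],65))[0].round(1))
E
```

```text
t 47.0 pos [577.5 -43.8 246.2] yaw 0.038 | twist first -0.002 then cm dx 8.87 dy -0.13 dz 4.62
[0, 0, 65, 222, 9214]
0 0 27 [ 49.2 209.1]
12 0 31 [ 42.3 208.4]
24 0 32 [ 35.3 210.5]
36 0 27 [ 28.2 214.1]
48 0 18 [ 20.9 218.6]
60 0 20 [ 13.6 219.4]
72 0 22 [  6.1 220.3]
84 0 25 [ -1.5 220.9]
96 0 27 [ -9.3 221.8]
108 0 29 [-17.2 222.8]
120 0 40 [-25.2 220.6]
132 0 57 [-33.4 216.3]
144 0 59 [-41.7 217.3]
156 0 58 [-50.2 219.3]
168 0 62 [-58.9 219.5]
180 0 64 [-67.6 220.5]
192 0 61 [-76.6 223.3]
204 0 64 [-85.7 224. ]
216 0 46 [-95.  232.5]
[257, 0, 70, 186, 9632]
0 277 313 [48.7 30.7]
12 278 311 [41.9 31. ]
24 278 310 [34.8 31.2]
36 278 310 [27.7 31.2]
48 278 310 [20.5 31.1]
60 278 310 [13.1 31.1]
72 277 310 [ 5.6 31.4]
84 259 320 [-2. 34.]
96 258 326 [-9.8 32.3]
108 258 326 [-17.7  32.2]
120 258 325 [-25.7  32.5]
132 258 325 [-33.9  32.5]
144 258 324 [-42.2  32.8]
156 257 324 [-50.7  33.1]
168 258 323 [-59.3  33.1]
180 259 316 [-68.1  35.2]
```

View pics/w11.png

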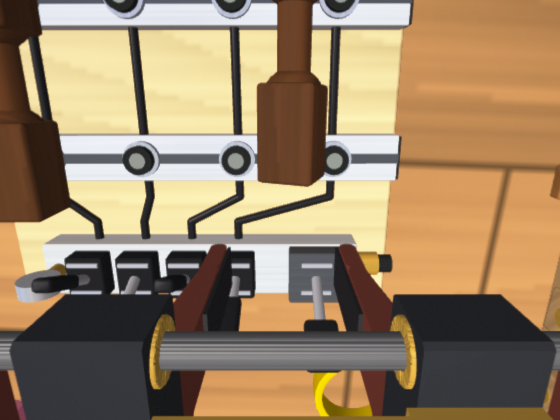

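The wrist view shows the leg lying flat between pairs 3 and 4, with its neck at (293,48) and near end at (290,180). It has also shifted forward.

```bash
python3 - <<'E'
from h import *
m=env.camera_model('wrist')
print('leg1 near shoulder',tobed(ray(m,[[35,126]],70)).round(1),'near top end',tobed(ray(m,[[30,208]],90)).round(1))
print('leg3 shoulder',tobed(ray(m,[[293,83]],58)).round(1),'near top end',tobed(ray(m,[[291,175]],78)).round(1))
print('neck line',tobed(ray(m,[[295,1],[294,60]],58)).round(1))
E
```

```text
leg1 near shoulder [[-28.9 207.6]] near top end [[-81.4 208.1]]
leg3 shoulder [[-1.1 31.1]] near top end [[-61.8  32.7]]
neck line [[49.9 30.1]
 [13.8 30.5]]
```

>>> {"api": "step_arm", "payload": {"deltas": [{"dx": 3.7,"dy": 0.3,"dz": 0,"twist": 0,"grip": 5},{"dx": 3.8,"dy": 0.3,"dz": 0,"twist": 0,"grip": 5},{"dx": 3.8,"dy": 0.2,"dz": 0,"twist": 0,"grip": 5},{"dx": 0,"dy": 0,"dz": 3,"twist": 0,"grip": 5},{"dx": 0,"dy": 0,"dz": 4,"twist": 0,"grip": 5}]}}

```text
t: 47.5
eef_pos: [693.0, -48.2, 178.1]
tool_rot: [3.141, -0.005, 0.037]
contact_force: [-0.2, 0.0, -1.0]
gripper_width: 49.9
finger_force: 0.0
```

>>> {"api": "step_arm", "payload": {"deltas": [{"dx": 0,"dy": 0,"dz": 3,"twist": 0,"grip": 5},{"dx": 0,"dy": 0,"dz": 1,"twist": 0,"grip": 5},{"dx": 0,"dy": 0,"dz": 0,"twist": 0,"grip": 5},{"dx": 0,"dy": 0,"dz": 0,"twist": 0,"grip": 5}]}}

```text
t: 47.9
eef_pos: [692.1, -47.9, 138.4]
tool_rot: [3.141, -0.002, 0.037]
contact_force: [-0.8, 0.1, 0.0]
gripper_width: 50.0
finger_force: 0.0
```

```bash
python3 -c "
from h import *
plan(*bed(25,30.5),127,.03)"
```

```text
t 47.9 pos [692.1 -47.9 138.4] yaw 0.037 | twist first 0.007 then cm dx -0.06 dy -0.04 dz 1.14
```

>>> {"api": "step_arm", "payload": {"deltas": [{"dx": 0,"dy": 0,"dz": 0.9,"twist": 0.007,"grip": 5},{"dx": 0,"dy": 0,"dz": 0.2,"twist": 0,"grip": 5},{"dx": 0,"dy": 0,"dz": 0,"twist": 0,"grip": 5},{"dx": 0,"dy": 0,"dz": 0,"twist": 0,"grip": 0},{"dx": 0,"dy": 0,"dz": 0,"twist": 0,"grip": 0}], "force": 35}}

```text
t: 48.4
eef_pos: [691.6, -47.7, 126.0]
tool_rot: [3.142, -0.0, 0.031]
contact_force: [1.4, 0.4, 0.4]
gripper_width: 37.3
finger_force: 0.0
```

>>> {"api": "step_arm", "payload": {"deltas": [{"dx": 0,"dy": 0,"dz": 0,"twist": 0,"grip": 0},{"dx": 0,"dy": 0,"dz": 0,"twist": 0,"grip": 0},{"dx": 0,"dy": 0,"dz": 0,"twist": 0,"grip": 0}]}}

```text
t: 48.7
eef_pos: [691.6, -47.6, 126.0]
tool_rot: [-3.142, -0.0, 0.031]
contact_force: [-0.6, 1.0, 2.7]
gripper_width: 26.3
finger_force: 35.0
```

>>> {"api": "step_arm", "payload": {"deltas": [{"dx": 0,"dy": 0,"dz": -2,"twist": 0,"grip": 0},{"dx": 0,"dy": 0,"dz": -3,"twist": 0,"grip": 0},{"dx": 0,"dy": 0,"dz": -1.5,"twist": 0,"grip": 0},{"dx": 0,"dy": 0,"dz": 0,"twist": 0,"grip": 0},{"dx": 0,"dy": 0,"dz": 0,"twist": 0,"grip": 0}]}}

```text
t: 49.2
eef_pos: [691.1, -47.8, 189.9]
tool_rot: [3.141, 0.001, 0.031]
contact_force: [-0.2, 0.1, -2.2]
gripper_width: 26.0
finger_force: 35.0
```

```bash
python3 - <<'E'
from h import *
plan(*bed(1,74.5),140,.04)
snap('wrist','w12.png')
a,b=cv2.imread('pics/w8.png')[:300],cv2.imread('pics/w12.png')[:300]
cv2.imwrite('pics/12.png',np.hstack([cv2.resize(a,(400,214)),cv2.resize(b,(400,214))]))
for n in ('w8','w12'):
  im=cv2.imread(f'pics/{n}.png').astype(int);mk=((im[...,2]-im[...,0]>25)&(im[...,2]<135)&(im.sum(2)<260))
  w=mk[:300,180:400].sum(1);print(n,[(r,int(w[r])) for r in range(20,290,10)])
E
```

```text
t 49.2 pos [691.1 -47.8 189.9] yaw 0.031 | twist first -0.009 then cm dx -2.36 dy -4.43 dz 4.99
w8 [(20, 1), (30, 0), (40, 108), (50, 118), (60, 116), (70, 116), (80, 115), (90, 114), (100, 112), (110, 112), (120, 112), (130, 111), (140, 110), (150, 108), (160, 108), (170, 108), (180, 107), (190, 106), (200, 105), (210, 104), (220, 102), (230, 64), (240, 52), (250, 86), (260, 86), (270, 88), (280, 94)]
w12 [(20, 0), (30, 0), (40, 113), (50, 133), (60, 136), (70, 133), (80, 133), (90, 131), (100, 131), (110, 129), (120, 127), (130, 127), (140, 126), (150, 125), (160, 125), (170, 123), (180, 123), (190, 122), (200, 121), (210, 118), (220, 110), (230, 79), (240, 55), (250, 90), (260, 91), (270, 92), (280, 101)]
```

View pics/12.png

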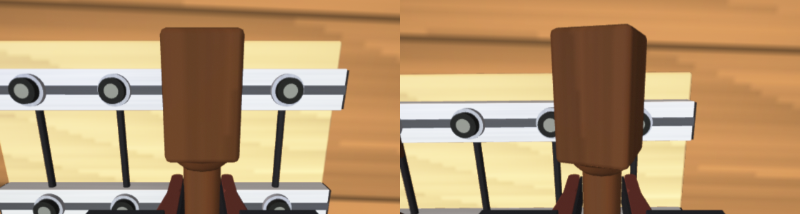

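The held leg is rolled by about 0.2 rad: the grip reads 26 mm and its right side shows. I'll set it on pair 3 so it settles flat, then regrip to centre it.

>>> {"api": "step_arm", "payload": {"deltas": [{"dx": -1.2,"dy": -2.2,"dz": 0,"twist": -0.009,"grip": 0},{"dx": -1.2,"dy": -2.2,"dz": 0,"twist": 0,"grip": 0},{"dx": 0,"dy": 0,"dz": 2,"twist": 0,"grip": 0},{"dx": 0,"dy": 0,"dz": 1.5,"twist": 0,"grip": 0},{"dx": 0,"dy": 0,"dz": 0,"twist": 0,"grip": 0}]}}

```text
t: 49.75
eef_pos: [664.0, -5.4, 151.7]
tool_rot: [3.141, 0.006, 0.039]
contact_force: [-0.7, -0.3, -1.5]
gripper_width: 26.2
finger_force: 35.0
```

>>> {"api": "step_arm", "payload": {"deltas": [{"dx": 0,"dy": 0,"dz": 0.4,"twist": 0,"grip": 0},{"dx": 0,"dy": 0,"dz": 0.3,"twist": 0,"grip": 0},{"dx": 0,"dy": 0,"dz": 0,"twist": 0,"grip": 0}]}}

```text
t: 50.05
eef_pos: [666.0, -5.0, 148.5]
tool_rot: [3.142, 0.0, 0.039]
contact_force: [-0.5, -0.2, -1.8]
gripper_width: 26.1
finger_force: 35.0
```

```bash
python3 - <<'E'
from h import *
plan(*bed(1,74.5),140,.04);print(env.observe()['contact_force'])
E
```

```text
t 50.0 pos [666.   -5.  148.5] yaw 0.039 | twist first -0.001 then cm dx -0.03 dy -0.05 dz 0.85
[-0.47785267 -0.23246994 -1.81465532]
```

>>> {"api": "step_arm", "payload": {"deltas": [{"dx": 0,"dy": 0,"dz": 0.3,"twist": 0,"grip": 0},{"dx": 0,"dy": 0,"dz": 0.2,"twist": 0,"grip": 0},{"dx": 0,"dy": 0,"dz": 0.1,"twist": 0,"grip": 0},{"dx": 0,"dy": 0,"dz": 0,"twist": 0,"grip": 0}]}}

```text
t: 50.45
eef_pos: [665.9, -4.6, 142.6]
tool_rot: [3.142, 0.0, 0.04]
contact_force: [1.1, -0.1, -1.6]
gripper_width: 26.1
finger_force: 35.0
```

>>> {"api": "step_arm", "payload": {"deltas": [{"dx": 0,"dy": 0,"dz": 0.2,"twist": 0,"grip": 0},{"dx": 0,"dy": 0,"dz": 0.1,"twist": 0,"grip": 0},{"dx": 0,"dy": 0,"dz": 0,"twist": 0,"grip": 0}]}}

```text
t: 50.75
eef_pos: [665.8, -4.6, 139.4]
tool_rot: [3.142, 0.0, 0.04]
contact_force: [-0.1, 0.8, -2.1]
gripper_width: 25.9
finger_force: 35.0
```

>>> {"api": "step_arm", "payload": {"deltas": [{"dx": 0,"dy": 0,"dz": 0.2,"twist": 0,"grip": 0},{"dx": 0,"dy": 0,"dz": 0.1,"twist": 0,"grip": 0},{"dx": 0,"dy": 0,"dz": 0,"twist": 0,"grip": 0}]}}

```text
t: 51.05
eef_pos: [666.0, -4.7, 136.9]
tool_rot: [3.141, -0.0, 0.04]
contact_force: [-0.3, -0.5, 0.3]
gripper_width: 26.4
finger_force: 35.0
```

>>> {"api": "step_arm", "payload": {"deltas": [{"dx": 0,"dy": 0,"dz": 0.1,"twist": 0,"grip": 0},{"dx": 0,"dy": 0,"dz": 0,"twist": 0,"grip": 4},{"dx": 0,"dy": 0,"dz": 0,"twist": 0,"grip": 4},{"dx": 0,"dy": 0,"dz": 0,"twist": 0,"grip": 4},{"dx": 0,"dy": 0,"dz": 0,"twist": 0,"grip": 4}]}}

```text
t: 51.55
eef_pos: [665.9, -4.6, 135.6]
tool_rot: [-3.142, 0.0, 0.04]
contact_force: [-0.2, 0.1, 0.9]
gripper_width: 39.9
finger_force: 0.0
```

>>> {"api": "step_arm", "payload": {"deltas": [{"dx": 0,"dy": 0,"dz": 0,"twist": 0,"grip": 0},{"dx": 0,"dy": 0,"dz": 0,"twist": 0,"grip": 0},{"dx": 0,"dy": 0,"dz": 0,"twist": 0,"grip": 0},{"dx": 0,"dy": 0,"dz": 0,"twist": 0,"grip": 0},{"dx": 0,"dy": 0,"dz": 0,"twist": 0,"grip": 0}], "force": 12}}

```text
t: 52.05
eef_pos: [665.9, -4.8, 135.6]
tool_rot: [3.141, 0.0, 0.04]
contact_force: [0.1, -0.4, -0.2]
gripper_width: 21.7
finger_force: 12.0
```

```bash
python3 - <<'E'
from h import *
plan(*bed(1,74.5),140,.04);o=env.observe();print(o['contact_force'],o['gripper_width'])
snap('wrist','w13.png')
im=cv2.imread('pics/w13.png').astype(int);mk=((im[...,2]-im[...,0]>25)&(im[...,2]<135)&(im.sum(2)<260))
w=mk[:300,180:400].sum(1);print([(r,int(w[r])) for r in range(20,250,30)])
E
```

```text
t 52.0 pos [665.9  -4.8 135.6] yaw 0.04 | twist first -0.0 then cm dx -0.02 dy -0.03 dz -0.44
[ 0.07167763 -0.35499543 -0.19186384] 21.696573803771876
[(20, 0), (50, 122), (80, 118), (110, 114), (140, 113), (170, 110), (200, 108), (230, 70)]
```

It is flat now, with the grip at 21.7 mm. I'll release, withdraw and check.

>>> {"api": "step_arm", "payload": {"deltas": [{"dx": 0,"dy": 0,"dz": 0,"twist": 0,"grip": 5},{"dx": 0,"dy": 0,"dz": 0,"twist": 0,"grip": 5},{"dx": 0,"dy": 0,"dz": 0,"twist": 0,"grip": 5},{"dx": 0,"dy": 0,"dz": -2,"twist": 0,"grip": 5},{"dx": 0,"dy": 0,"dz": -4,"twist": 0,"grip": 5}]}}

```text
t: 52.6
eef_pos: [664.1, -4.6, 193.0]
tool_rot: [-3.141, 0.006, 0.04]
contact_force: [0.5, 0.1, -0.1]
gripper_width: 50.1
finger_force: 0.0
```

>>> {"api": "step_arm", "payload": {"deltas": [{"dx": 0,"dy": 0,"dz": -5,"twist": 0,"grip": 5},{"dx": -4.2,"dy": 1.2,"dz": 0,"twist": 0,"grip": 0},{"dx": -4.2,"dy": 1.2,"dz": 0,"twist": 0,"grip": 0},{"dx": -4.2,"dy": 1.3,"dz": 0,"twist": 0,"grip": 0},{"dx": -4.2,"dy": 1.3,"dz": 0,"twist": 0,"grip": 0}]}}

```text
t: 53.1
eef_pos: [498.3, -61.6, 245.8]
tool_rot: [3.141, -0.001, 0.04]
contact_force: [-0.2, -0.0, 0.5]
gripper_width: 21.5
finger_force: 0.0
```

>>> {"api": "step_arm", "payload": {"deltas": [{"dx": -4.0,"dy": 1.3,"dz": 0,"twist": 0,"grip": 0},{"dx": 0,"dy": 0,"dz": 0,"twist": 0,"grip": 0},{"dx": 0,"dy": 0,"dz": 0,"twist": 0,"grip": 0}]}}

```text
t: 53.4
eef_pos: [460.6, -76.1, 246.4]
tool_rot: [3.141, -0.002, 0.039]
contact_force: [1.8, 0.3, 0.6]
gripper_width: 1.1
finger_force: 0.0
```

```bash
python3 - <<'E'
from h import *
plan(*bed(-207,11.5),185,.04)
t,mt=snap('top','t14.png');s,ms=snap('scene','s14.png')
axis(mt,t,(205,115,330,205),lambda i:(i.sum(2)<230)&(i[...,0]-i[...,2]>20),85)
T,S=[cv2.imread(f'pics/{n}14.png') for n in 'ts']
for k in (1,3):
  for x in (-95,95):
    for y in (-20,20): 
      for M,I in((mt,T),(ms,S)):
        p=proj(M,[[*bed(x,75*(4-k)+y),90]])[0];cv2.circle(I,tuple(int(v) for v in p.round()),1,(0,255,0),-1)
cv2.imwrite('pics/14.png',np.vstack([np.hstack([cv2.resize(T[100:250,200:400],(400,300))]),cv2.resize(S[170:340,120:347],(400,300))]))
E
```

```text
t 53.4 pos [460.6 -76.1 246.4] yaw 0.039 | twist first -0.001 then cm dx -0.02 dy -0.04 dz 6.14
px [226. 157.] [217, 123, 39, 73, 868] rect 672.1 140.3 101 219 mean [664.1 142.4] axis yaw 0.001
px [279. 154.] [266, 122, 22, 69, 820] rect 665.0 1.6 198 54 mean [667.8  -3.9] axis yaw 0.043
px [313. 186.] [297, 168, 33, 37, 819] rect 575.3 -96.7 89 101 mean [575.4 -96.3] axis yaw 0.414
```

View pics/14.png

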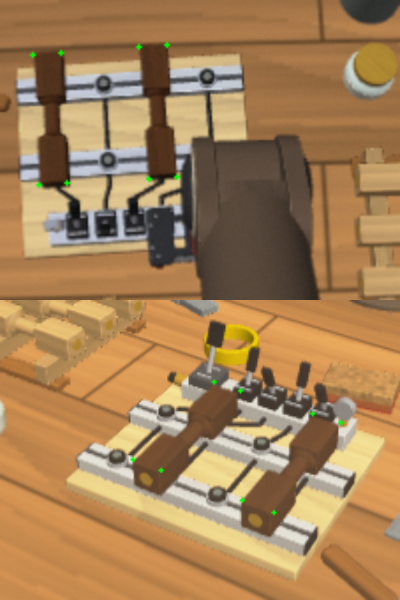

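Both dark legs match the projected outlines of pairs 3 and 1. Now I'll open the main lever.

>>> {"api": "step_arm", "payload": {"deltas": [{"dx": 0,"dy": 0,"dz": 3,"twist": 0,"grip": 0},{"dx": 0,"dy": 0,"dz": 3,"twist": 0,"grip": 0},{"dx": 0,"dy": 0,"dz": 0,"twist": 0,"grip": 0}]}}

```text
t: 53.8
eef_pos: [459.8, -74.9, 182.6]
tool_rot: [-3.14, 0.006, 0.041]
contact_force: [-0.9, 0.1, -0.1]
gripper_width: 0.4
finger_force: 0.0
```

>>> {"api": "step_arm", "payload": {"deltas": [{"dx": 1.5,"dy": 0,"dz": 0,"twist": 0,"grip": 0},{"dx": 1.5,"dy": 0,"dz": 0,"twist": 0,"grip": 0},{"dx": 1.5,"dy": 0,"dz": 0,"twist": 0,"grip": 0},{"dx": 1.2,"dy": 0,"dz": 0,"twist": 0,"grip": 0},{"dx": 0,"dy": 0,"dz": 0,"twist": 0,"grip": 0}]}}

```text
t: 54.3
eef_pos: [518.9, -73.1, 186.1]
tool_rot: [-3.141, -0.0, 0.041]
contact_force: [-0.3, -0.1, 0.1]
gripper_width: 0.6
finger_force: 0.0
```

>>> {"api": "step_arm", "payload": {"deltas": [{"dx": -2.5,"dy": 0,"dz": 0,"twist": 0,"grip": 0},{"dx": -2.5,"dy": 0,"dz": 0,"twist": 0,"grip": 0},{"dx": 0,"dy": 0,"dz": -4,"twist": 0,"grip": 0},{"dx": -2,"dy": 2,"dz": -5,"twist": 0,"grip": 0},{"dx": 0,"dy": 4,"dz": 0,"twist": 0,"grip": 0}]}}

```text
t: 54.8
eef_pos: [453.6, -131.8, 275.0]
tool_rot: [3.14, -0.009, 0.045]
contact_force: [1.6, -0.6, 0.5]
gripper_width: 0.6
finger_force: 0.0
```

>>> {"api": "step_arm", "payload": {"deltas": [{"dx": 0,"dy": 4,"dz": 0,"twist": 0,"grip": 0},{"dx": 0,"dy": 4,"dz": 0,"twist": 0,"grip": 0},{"dx": 0,"dy": 4,"dz": 0,"twist": 0,"grip": 0},{"dx": 0,"dy": 0,"dz": 0,"twist": 0,"grip": 0},{"dx": 0,"dy": 0,"dz": 0,"twist": 0,"grip": 0}]}}

```text
t: 55.3
eef_pos: [456.9, -254.0, 269.3]
tool_rot: [-3.141, -0.0, 0.038]
contact_force: [0.1, 0.7, -0.5]
gripper_width: 0.4
finger_force: 0.0
```

```bash
python3 - <<'E'
from h import *
t,mt=snap('top','t15.png');s,ms=snap('scene','s15.png')
axis(mt,t,(205,115,330,205),lambda i:(i.sum(2)<230)&(i[...,0]-i[...,2]>20),85)
T,S=[cv2.imread(f'pics/{n}15.png') for n in 'ts']
cv2.imwrite('pics/15.png',np.vstack([cv2.resize(T[100:300,190:457],(400,300)),cv2.resize(S[150:330,90:330],(400,300))]))
E
```

```text
px [279. 155.] [267, 122, 21, 69, 818] rect 665.2 -0.2 198 48 mean [667.5  -3.9] axis yaw 0.044
px [226. 158.] [217, 124, 18, 72, 842] rect 658.8 144.5 206 41 mean [661.2 143.8] axis yaw 0.04
```

View pics/15.png

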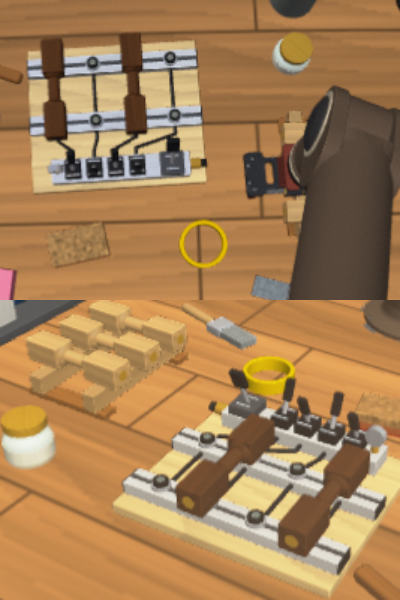

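The main lever leans to the cups, valves 1 and 3 are open, and 2 and 4 are shut. Both dark legs sit on their cups and three pale legs are on the rack, so I'm handing in.

```bash
python3 -c "
from plant import env
print(env.job_done())"
```

```text
the job is handed in; nothing more can be done
None
```

I handed the job in at about 55 s: the three pale legs are on the rack, the dark legs are on pairs 1 and 3 with only those small valves open, and I opened the main lever last. The leg on pair 3 got knocked off along the way, so I relaid it. The last pictures matched all of this, but the hand-in gave no pass or fail.

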